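Set the hand press's height stop with a setting block

TASK

Set the hand press to the blue-handled setting block: slide the blue block's cross-marked end under the raised brass foot, then wind the handwheel clockwise (seen from above) for more than a full turn, until its red handle arrives at the yellow pointer for the second time and the foot bears lightly on the block. Swing the black-knobbed lock lever on the column fully over to its other side, then slide the blue block back out along the bench, clear of the foot, and leave it lying on the bench with the wheel still at its setting. Leave the orange-handled block, the grey bin and the round casting where they are.

Things in the scene. Friction and masses are not known exactly. Their poses are not given: they have to be found in the camera images.
- press: Green C-shaped hand press fixed to the bench, in a new place and yaw each time. Origin on the bench straight below the spindle axis, z up. No anvil: the block lies on the bench under the foot, at a yellow square outline 70 mm wide. That space is open from the press's -x, +x and -y sides. A steel sleeve of 38 mm diameter round the spindle ends 80 mm above the bench.
- column_top (a point): Centre of the top of the press's column, 150 mm above the bench, 165 mm from the spindle axis on the press's +y side. Column 60 (x) x 55 (y) mm; its foot plate is 140 x 110 mm, 20 mm high, nearest edge 110 mm from the axis. From here the arm, 50 mm wide, underside 110 and top 150 mm above the bench, reaches over to the axis.
- hub (a point): Centre of the handwheel, on the spindle axis, 172 mm above the bench. Black rim of 173 mm outer diameter and three bare spokes, between 165 and 179 mm above the bench; hub top at 183 mm. It turns about the vertical axis.
- pointer (a point): Outer end of the flat yellow pointer that sticks out of the press head in the press's +x direction, just below the wheel; 115 mm from the axis.
- wheel (a joint): Handwheel angle in rad, grows clockwise seen from above, lowers the foot 16 mm a turn; range 0 to 12, starts at 0.2 to 2.2. The red handle is over the pointer at 2.72 (first time, foot still high) and 9.0 (second time, the setting). The foot meets the 40 mm block at 8.4 and is pushed in 1.5 mm at 9.0. Light friction (about 2 N at the handle); stays where left.
- crank (a point): Centre of the top end of the red upright handle on the wheel: a cylinder of 22 mm diameter, 72 mm from the spindle axis, standing from the wheel (176 mm above the bench) up to 226 mm above the bench. It can be pushed round with shut fingers behind it.
- foot: Brass pressing foot, 26 mm diameter, under the spindle. Origin at the centre of its underside, axes as those of the press. Spring-loaded: 1.5 N per mm, 8 mm of travel; it must not be jammed up hard (lifting the block under it does that). At the start it hangs 56 to 61 mm above the bench.
- lock (a joint): Lock lever (steel stalk with a black ball) in rad: 0 unlocked (leaning to the press's -x), 1.0 locked (leaning to the press's +x). Starts between 0 and 0.15. Stays where it is left; light.
- lock_tip (a point): Free end of the lock lever, which is 80 mm long and stands on top of the column, 168 mm from the spindle axis on the press's +y side; the lever swings in the press's x-z plane, its tip travelling about 75 mm.
- blue_block: Blue-handled setting block, loose: aluminium bar 220 (x) x 40 (y) x 40 (z) mm, about 0.6 kg. Origin at the centre of its underside. Its x axis points to the cross-marked end. Starts near the robot's right, that end towards the press side (+y), in one of two lanes.
- blue_mark (a point): Blue cross on the top of the blue block, 25 mm from its end; this goes below the foot.
- blue_fin (a point): Grip fin of the blue block: 44 mm (along the block's x) x 14 mm (its y) x 36 mm high, standing on the bar's top from 40 to 76 mm above the bench, 80 mm from the bar's centre on the side away from the cross. This point is its middle, 60 mm above the bench.
- orange_block: The other setting block, orange handle, 220 x 40 x 28 mm with the same fin (28 to 64 mm above the bench). Not to be used or moved. Origin at the centre of its underside, x axis towards its cross.
- bin: Open dark grey bin, 120 x 190 x 90 mm, loose bystander. Origin at the centre of its underside.
- casting: Round steel casting, 124 mm diameter, 30 mm high, loose bystander. Origin at the centre of its underside.
There are look-alikes about, which are no part of the job. What is shaped like the blue_block but brown or pink is not meant.

How it is judged:
By the outcome, as a careful person would: the job done as asked, in the order asked, and still so for the second after the job is handed in, with the robot touching nothing.
It also fails if it takes over 72 s, if anything falls off the work surface, if the arm or the gripper's body presses on something with over 40 N, if the wrist force passes 120 N, or if a joint passes its speed limit or range.

ROBOT

A 6-joint arm with a two-finger parallel gripper is mounted at the origin on the work surface. World frame = base frame: x ahead of the robot, y to its left, z up, the work surface at z = 0. Lengths are in m, angles in rad, forces in N, time in s.
With the tool pointing down it reaches from about 0.425 to 0.925 m from the base axis. Payload 12.5 kg.
Tool frame: the origin (TCP) lies at the very end of the fingers, on their centre line; the grasp point (between the pads) lies 19 mm behind it; x points along the fingers, z is the direction in which the jaws open and shut, and the axes are right-handed (so a half turn about x gives the same grasp; the last joint's range is limited). The gripper opens to 85 mm and grips with 20 to 120 N. Pads are 22 mm wide; open, the fingers measure 114 mm over their backs; the gripper's body (76 mm by 85 mm) begins 54 mm behind the grasp point. The pads swing forward as they close: fully open they stand 13 mm farther back than shut.
Start: joints at [-1.368, 0.491, 1.559, -0, 1.092, -0.106], TCP at [0.19, -0.595, 0.231] pointing down, gripper open.
Joint ranges: [-3.1, 3.1], [-0.84, 2.19], [0.05, 2.79], [-1.13, 4.28], [0.06, 2.93], [-2.69, 2.69]. Speed limits (rad/s): [2.22, 2.22, 2.79, 3.14, 3.14, 3.14].

INTERFACE

Orientations are given as a rotation vector (axis times angle).
In Python, from bench import status, eyes, ticket gives the robot as it stands. The module is installed in compiled form; this text tells all that it offers.
- The arm moves only by the tool jog_arm, never from a script. Its arguments are lists of equal length, an entry for each row: "hand": the opening, from -1 (shut) to 1 (fully open); "offset": the shift along the tool's x, y, z in units of 30 mm (1.0 is 30 mm), a list of three; "spin": the turn about the tool's x in degrees. A call has 1 to 8 rows; each row shifts and turns the commanded pose from where the row before left it, along the tool's axes as they then stand; what a row does not reach is not made up. A row lasts 1/12 s, in which the tool goes at most 41.7 mm and 7.16 degrees, less where a joint would pass 70% of its speed; a pose out of reach is approached as far as the arm can. A call is refused whole if a number of a shift passes 1 or a number of a turn 7.16, either way. A call with a gripper value outside its range is refused whole. The fingers move at their own pace and stop on an object; the grip force is fixed at half the most. Time passes only in rows, so rows that do not move let the fingers close. It gives the time, the measured TCP pose, the force and the opening at its end, in the units of the state.
- status.observe(): the state, without advancing time (a new reading comes with each control period).
- eyes.read_camera(name): name is "scene" or "top" or "wrist"; returns (picture, depth): 480x640x3 uint8, red, green, blue; 480x640 float32, m along the optical axis (not along the pixel's ray), 0 where there is no reading.
- eyes.camera_model(name): a dict with "fx", "fy", "cx", "cy" (pixels), "T" (4x4, takes a point from camera to world coordinates). Camera axes: x right, y up, looking along -z (the intrinsics and any distortion apply to the point x, -y, -z); pixel columns grow to the right and rows downward; lengths in m; the calibration is good to about 2 mm. A picture is of the moment at which its call begins: read the wrist's pose just before it. camera_model takes no time and is no camera call; for the wrist camera it gives the pose at the moment of the call.
- ticket.finish_job(): hands the job in, once; it reports no verdict.
The state is a dict: "t": time; "q": joint angles; "dq": joint speeds; "effort": joint torques, N m; "tcp_pos": TCP position; "orientation": TCP orientation; "wrist_force": force on the tool from outside, world axes, zero at the start; "ft_torque": the same for the moment, N m; "grip_width": opening from 0.0 (shut) to 1.0 (fully open).
Only numpy, scipy, OpenCV 4.12 (cv2) and the standard library are available. Lean on these libraries where they do the work, as an engineer would, in place of code of your own. Each camera call takes 0.05 s, during which the arm holds its last target.

## Working session

There is one attempt and no reset: what is moved stays moved. The work goes in short steps, Python scripts to look and compute and a tool call to move; the robot and the scene stay as the last step left them, time stands still between calls to the robot, and variables do not carry over. Pictures are saved under pics/ and viewed, and the job is handed in when it is done.

Besides the shell and the picture viewer there is one more tool, called after "Emit:" in YAML: its name, and indented under it one key for each argument. jog_arm: Moves the arm, as the interface text tells. Its arguments: {"type":"object","properties":{"hand":{"type":"array","items":{"type":"number"}},"offset":{"type":"array","items":{"type":"array","items":{"type":"number"}}},"spin":{"type":"array","items":{"type":"number"}}},"required":["hand","offset","spin"]}

```bash
mkdir -p pics; ls; python3 - <<'E'
from bench import status, eyes
import cv2,numpy as np
print(status.observe())
for n in ("scene","top"):
    p,d=eyes.read_camera(n); m=eyes.camera_model(n)
    print(n,m)
    cv2.imwrite(f"pics/{n}0.png",p[:,:,::-1]); np.savez(f"{n}0.npz",p=p,d=d)
E
```

```text
pics
{'t': 0.0, 'q': array([-1.36760034e+00,  4.91584189e-01,  1.55949981e+00,  3.05517617e-05,
        1.09168521e+00, -1.05588896e-01]), 'dq': array([ 6.06338401e-06,  1.72648141e-03, -8.01253913e-04, -5.10384443e-04,
        4.16679697e-04, -8.16400836e-05]), 'effort': array([-1.34465416e-03, -6.18451309e+01, -2.61588389e+01, -2.05917386e-04,
        4.01546858e-03, -1.50726459e-05]), 'tcp_pos': array([ 0.18992354, -0.59518784,  0.23069509]), 'orientation': array([ 0.97959346,  1.34047151, -0.97824868]), 'wrist_force': array([-0.54155519, -0.72654679,  0.42049186]), 'ft_torque': array([-0.00644701,  0.01113984, -0.0818991 ]), 'grip_width': 1.0012641965201323}
scene {'fx': 441.836984984011, 'fy': 441.836984984011, 'cx': 318.978247602059, 'cy': 241.38096149452608, 'T': array([[ 0.71306863, -0.55532121,  0.42796201,  0.91265575],
       [ 0.70108338,  0.56140013, -0.43967259, -0.49791639],
       [ 0.00390159,  0.61355378,  0.7896433 ,  0.91091817],
       [ 0.        ,  0.        ,  0.        ,  1.        ]])}
top {'fx': 610.9262907938559, 'fy': 610.9262907938559, 'cx': 321.07797561889174, 'cy': 245.23713068154868, 'T': array([[-0.01231817,  0.99786318, -0.06416655,  0.4269945 ],
       [-0.9999082 , -0.01193041,  0.00642278, -0.0654493 ],
       [ 0.00564353,  0.06423978,  0.99791853,  1.56918737],
       [ 0.        ,  0.        ,  0.        ,  1.        ]])}
```

View pics/scene0.png

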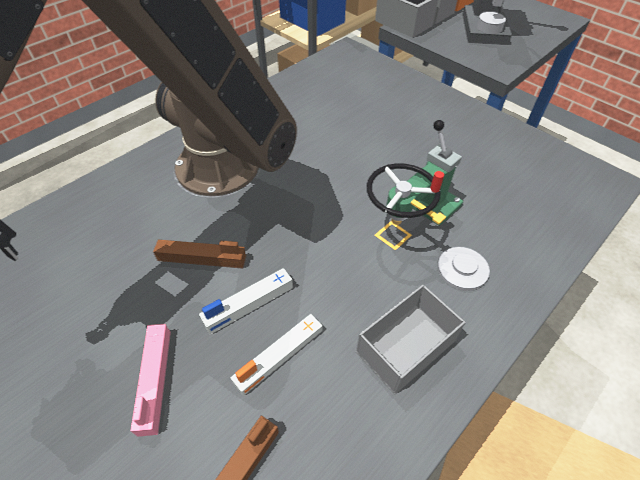

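View pics/top0.png

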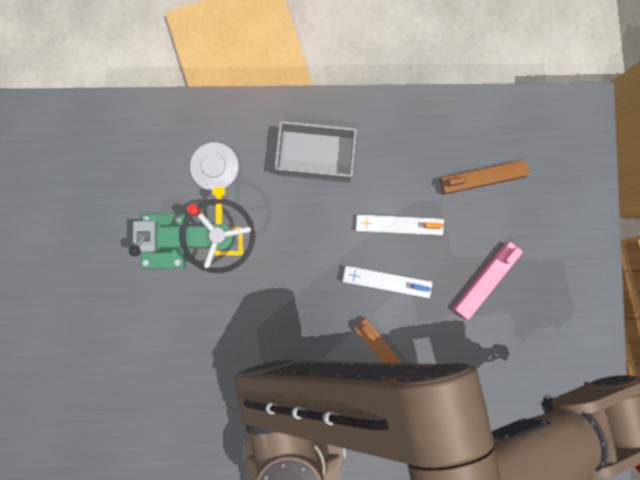

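The scene view shows the blue block at about (250,300), the press at (410,190) with its red handle at (437,181), and the lock ball at (438,125). In the top view, the blue block is at (388,282), the hub at (217,236), the red handle at (193,210), the pointer tip at (218,190) and the ball at (134,250). Next I'll measure these.

```bash
cat > h.py <<'E'
import numpy as np, cv2
from bench import status, eyes
def ray(m,u,v):
    d=np.array([(u-m['cx'])/m['fx'],-(v-m['cy'])/m['fy'],-1.0]); T=m['T']
    return T[:3,3],T[:3,:3]@d
def onz(m,u,v,z):
    o,d=ray(m,u,v); return o+d*(z-o[2])/d[2]
def ondepth(m,u,v,dep):
    o,d=ray(m,u,v); return o+d*dep
def proj(m,P):
    c=m['T'][:3,:3].T@(np.array(P)-m['T'][:3,3]); return m['cx']+m['fx']*c[0]/-c[2], m['cy']-m['fy']*c[1]/-c[2]
def tri(m1,p1,m2,p2):
    o1,d1=ray(m1,*p1);o2,d2=ray(m2,*p2)
    s=np.linalg.lstsq(np.c_[d1,-d2],o2-o1,rcond=None)[0]
    a,b=o1+s[0]*d1,o2+s[1]*d2
    return (a+b)/2,np.linalg.norm(a-b)
def cents(img,lo,hi,amin=15):
    hsv=cv2.cvtColor(img,cv2.COLOR_RGB2HSV); k=cv2.inRange(hsv,np.array(lo),np.array(hi))
    n,l,s,c=cv2.connectedComponentsWithStats(k)
    return [(np.round(c[i],1).tolist(),s[i].tolist()) for i in range(1,n) if s[i][4]>=amin]
E
python3 - <<'E'
from h import *
for n in ("scene","top"):
    z=np.load(n+"0.npz");p=z['p']; 
    for nm,lo,hi in (("blue",(100,120,60),(125,255,255)),("red",(0,200,120),(5,255,255)),("yel",(22,180,120),(32,255,255)),("green",(60,80,30),(90,255,200)),):
        print(n,nm,cents(p,lo,hi))
p=np.load("top0.npz")['p']
cv2.imwrite("pics/topz.png",cv2.resize(p[140:320,110:310],None,fx=4,fy=4,interpolation=cv2.INTER_CUBIC)[:600,:,::-1])
cv2.imwrite("pics/topb.png",cv2.resize(p[200:310,330:460],None,fx=5,fy=5,interpolation=cv2.INTER_CUBIC)[:,:,::-1])
p=np.load("scene0.npz")['p']
cv2.imwrite("pics/scz.png",cv2.resize(p[110:260,350:500],None,fx=4,fy=4,interpolation=cv2.INTER_CUBIC)[:,:,::-1])
E
```

```text
scene blue [([294.7, 11.7], [280, 0, 28, 30, 640]), ([329.4, 14.3], [317, 0, 29, 35, 813]), ([551.1, 82.7], [527, 35, 54, 92, 1014]), ([386.2, 48.8], [379, 41, 15, 17, 164]), ([447.3, 77.7], [442, 70, 12, 16, 120]), ([495.9, 100.5], [487, 92, 20, 18, 198]), ([212.6, 308.7], [202, 299, 22, 20, 247]), ([219.8, 324.0], [211, 318, 19, 13, 43])]
scene red []
scene yel []
scene green [([443.9, 192.0], [422, 162, 41, 55, 644]), ([419.2, 180.7], [408, 173, 23, 14, 215]), ([391.1, 193.8], [387, 187, 8, 17, 63]), ([411.7, 201.3], [393, 193, 41, 19, 345]), ([428.4, 217.1], [425, 214, 8, 8, 18])]
top blue [([419.9, 287.1], [412, 285, 17, 6, 54])]
top red []
top yel [([218.5, 192.1], [214, 188, 10, 11, 86]), ([218.6, 212.5], [216, 204, 6, 19, 84]), ([233.3, 248.3], [216, 235, 26, 20, 107])]
top green [([165.3, 242.6], [141, 214, 44, 55, 1424]), ([222.8, 226.5], [214, 224, 16, 6, 40]), ([196.9, 236.7], [186, 227, 25, 20, 438]), ([225.5, 243.3], [218, 237, 15, 13, 109])]
```

View pics/topz.png

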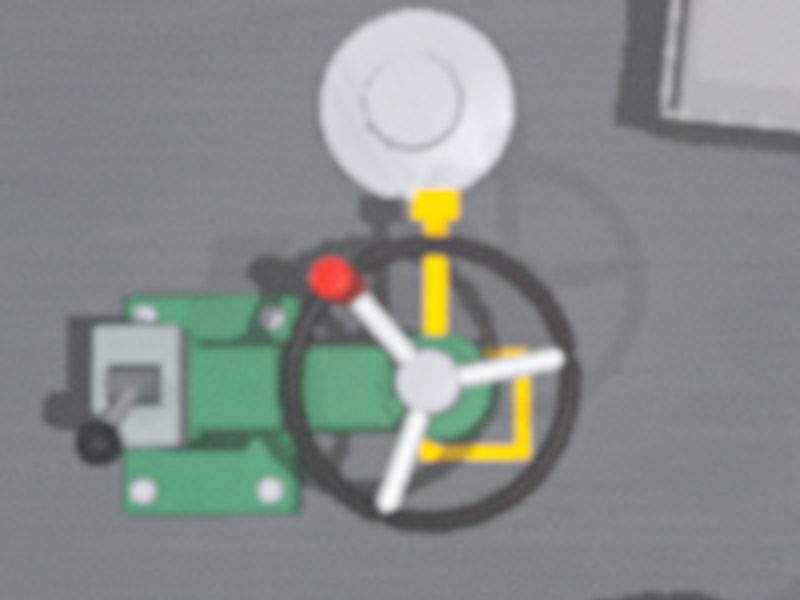

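View pics/topb.png

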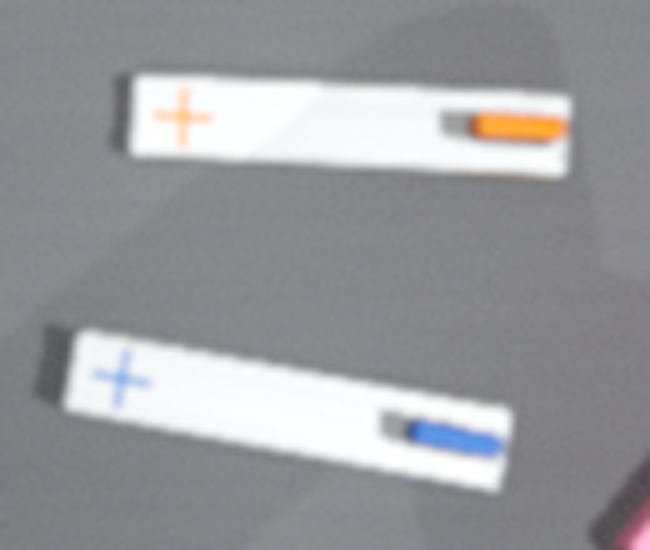

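View pics/scz.png

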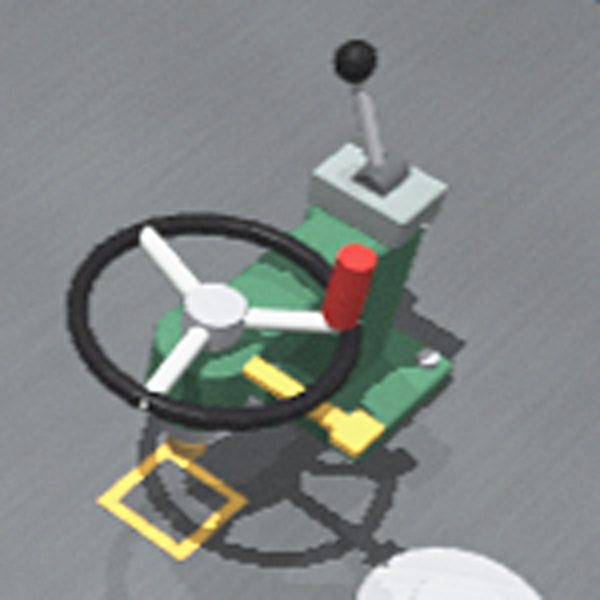

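```bash
python3 - <<'E'
from h import *
mt=eyes.camera_model("top"); ms=eyes.camera_model("scene")
def Z(x,y,s,u0,v0): return u0+(x+.5)/s-.5, v0+(y+.5)/s-.5
tz=lambda x,y:Z(x,y,4,110,140); tb=lambda x,y:Z(x,y,5,330,200); sz=lambda x,y:Z(x,y,4,350,110)
pr=lambda n,a:print(n,np.round(a,4))
hub=onz(mt,*tz(427,381),.183); hubs=onz(ms,*sz(216,305),.183)
col=onz(mt,*tz(138,385),.165)
ptr=onz(mt,*tz(436,189),.160); 
red=onz(mt,*tz(332,275),.226); reds=onz(ms,*sz(357,258),.226)
ball,e=tri(mt,tz(99,443),ms,sz(356,61))
pr("hub top",hub);pr("hub scene",hubs);pr("col",col);pr("ptr",ptr);pr("red",red);pr("red s",reds);pr("ball",ball);print(e)
yaw=np.degrees(np.arctan2(-(col-hub)[0],(col-hub)[1]));print("yaw col",yaw,"dist",np.linalg.norm((col-hub)[:2]))
d=ptr-hub;print("yaw ptr",np.degrees(np.arctan2(d[1],d[0])),np.linalg.norm(d[:2]))
d=red-hub;print("red ang",np.degrees(np.arctan2(d[1],d[0])),np.linalg.norm(d[:2]))
cross=onz(mt,*tb(122,379),.04); finc=onz(mt,*tb(456,438),.076)
pr("cross",cross);pr("fin",finc)
corn=[onz(mt,*tb(*c),.04) for c in ((84,330),(64,410),(499,492),(511,408))]
pr("corn",corn)
c=np.array(corn);ax=(c[0]+c[1])/2-(c[2]+c[3])/2;pr("blk ang",np.degrees(np.arctan2(ax[1],ax[0])));pr("c",c.mean(0))
pr("cross s",onz(ms,279,279,.04))
cas=onz(mt,*tz(417,103),.03);pr("casting",cas)
for q in ((275,121),(356,128),(352,180),(275,171)): pr("bin rim",onz(mt,*q,.09))
for q in ((127,72),(130,157),(570,95),(568,177)): pr("orange",onz(mt,*tb(*q),.028))
# outline outer corners (bench)
for q in ((531,348),(531,461)): pr("outl",onz(mt,*tz(*q),0))
for q in ((98,500),(168,445),(246,500),(181,560)): pr("outl s",onz(ms,*sz(*q),0))
# brown near block
for q in ((358,318),(400,362),(372,318)): pr("brown",onz(mt,*q,.04))
E
```

```text
hub top [0.5426 0.1634 0.183 ]
hub scene [0.5434 0.1612 0.183 ]
col [0.5437 0.3325 0.165 ]
ptr [0.6563 0.1618 0.16  ]
red [0.5984 0.2087 0.226 ]
red s [0.5984 0.2069 0.226 ]
ball [0.506  0.3315 0.2423]
7.395958592342419e-05
yaw col -0.39371937743088714 dist 0.16911023218631707
yaw ptr -0.7922079028449318 0.11375572288089005
red ang 39.04793152372561 0.07180726498794636
cross [ 0.4487 -0.1567  0.04  ]
fin [ 0.4175 -0.3172  0.076 ]
corn [[ 0.4735 -0.1381  0.04  ]
 [ 0.4336 -0.1275  0.04  ]
 [ 0.3901 -0.3441  0.04  ]
 [ 0.4319 -0.3511  0.04  ]]
blk ang 78.792
c [ 0.4323 -0.2402  0.04  ]
cross s [ 0.4523 -0.1583  0.04  ]
casting [0.7328 0.1948 0.03  ]
bin rim [0.8294 0.0345 0.09  ]
bin rim [ 0.8098 -0.1643  0.09  ]
bin rim [ 0.6809 -0.1525  0.09  ]
bin rim [0.7053 0.0354 0.09  ]
orange [ 0.6045 -0.1624  0.028 ]
orange [ 0.5612 -0.1632  0.028 ]
orange [ 0.5901 -0.3871  0.028 ]
orange [ 0.5484 -0.3851  0.028 ]
outl [0.5784 0.1267 0.    ]
outl [0.5055 0.127  0.    ]
outl s [0.5068 0.1279 0.    ]
outl s [0.5096 0.198  0.    ]
outl s [0.5764 0.1968 0.    ]
outl s [0.5768 0.1276 0.    ]
brown [ 0.3427 -0.165   0.04  ]
brown [ 0.2329 -0.2674  0.04  ]
brown [ 0.3422 -0.1999  0.04  ]
```

```bash
cat >> h.py <<'E'
from scipy.spatial.transform import Rotation as Ro
def st():
    s=status.observe(); R=Ro.from_rotvec(s['orientation']).as_matrix()
    print("t",round(s['t'],2),"p",np.round(s['tcp_pos'],4),"q6",np.round(s['q'],2),"F",np.round(s['wrist_force'],1),"g",round(s['grip_width'],3))
    print("toolz world ang",np.round(np.degrees(np.arctan2(R[1,2],R[0,2])),2),"tooly ang",np.round(np.degrees(np.arctan2(R[1,1],R[0,1])),2),"x",np.round(R[:,0],3))
    return s,R
def go(P):
    s,R=st(); d=R.T@(np.array(P)-s['tcp_pos'])/.03
    print("tool units",np.round(d,2),"mm",np.round(d*30,1)); return d
E
python3 - <<'E'
from h import *
go([.418,-.317,.13])
p,d=eyes.read_camera("wrist");cv2.imwrite("pics/w0.png",p[:,:,::-1])
E
```

```text
t 0.1 p [ 0.1899 -0.5952  0.2308] q6 [-1.37  0.49  1.56 -0.    1.09 -0.11] F [ 1.3 -0.4 -0.6] g 1.001
toolz world ang -72.3 tooly ang 17.7 x [-0.     0.001 -1.   ]
tool units [ 3.37 10.06 -6.52] mm [ 101.   301.8 -195.6]
```

Emit:
jog_arm:
  hand: [1, 1, 1, 1, 1, 1, 1, 1]
  offset:
    - [0, 1, -0.65]
    - [0, 1, -0.65]
    - [0, 1, -0.65]
    - [0, 1, -0.65]
    - [0, 1, -0.65]
    - [0, 1, -0.65]
    - [0, 1, -0.65]
    - [0, 1, -0.65]
  spin: [0, 0, 0, 0, 0, 0, 0, 0]

```text
t: 0.82
tcp_pos: [0.372, -0.3723, 0.2313]
orientation: [0.979, 1.34, -0.979]
wrist_force: [0.9, -0.6, -0.4]
grip_width: 1.0
```

Emit:
jog_arm:
  hand: [1, 1, 1, 1, 1, 1, 1, 1]
  offset:
    - [0, 0, 0]
    - [0, 0, 0]
    - [0, 0, 0]
    - [0, 0, 0]
    - [0, 0, 0]
    - [0, 0, 0]
    - [0, 0, 0]
    - [0, 0, 0]
  spin: [-7, -7, -7, -7, -7, -7, -7, -7]

```text
t: 1.48
tcp_pos: [0.3712, -0.3738, 0.2311]
orientation: [0.219, 1.56, -0.218]
wrist_force: [0.5, -0.7, 0.9]
grip_width: 1.004
```

```bash
python3 - <<'E'
from h import *
go([.418,-.317,.13])
p,d=eyes.read_camera("wrist");cv2.imwrite("pics/w1.png",p[:,:,::-1])
np.savez("w1.npz",p=p,d=d,**{k:v for k,v in eyes.camera_model("wrist").items()})
E
```

```text
t 1.48 p [ 0.3712 -0.3738  0.2311] q6 [-0.91  0.35  1.8  -0.    0.99 -0.64] F [ 0.5 -0.7  0.9] g 1.004
toolz world ang -15.96 tooly ang 74.04 x [-0.  0. -1.]
tool units [3.37 2.25 0.98] mm [101.1  67.4  29.4]
```

View pics/w1.png

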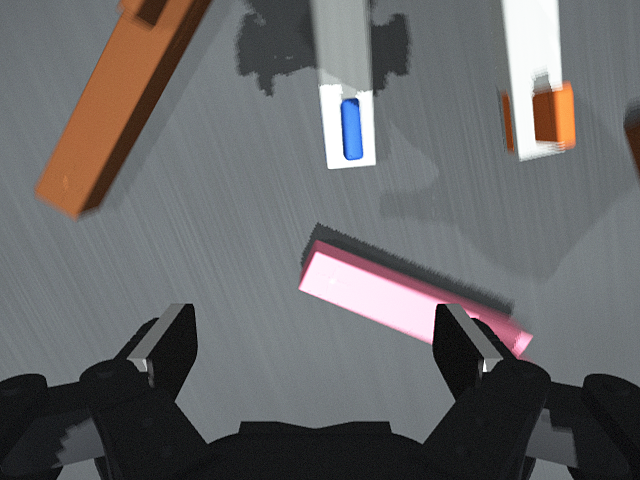

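The wrist view shows the blue fin's top at about (351,128), with the pink block below the fingers, which I'm staying clear of. I'll refine the fin position.

```bash
python3 - <<'E'
from h import *
z=np.load("w1.npz"); m={k:z[k] for k in('fx','fy','cx','cy','T')}
hsv=cv2.cvtColor(z['p'],cv2.COLOR_RGB2HSV);k=cv2.inRange(hsv,(100,120,60),(125,255,255))
cs=max(cv2.findContours(k,cv2.RETR_EXTERNAL,cv2.CHAIN_APPROX_NONE)[0],key=cv2.contourArea)
r=cv2.minAreaRect(cs);print(r)
b=cv2.boxPoints(r);P=np.array([onz(m,*q,.076) for q in b]);print(P.round(4),P.mean(0).round(4))
for i in range(2):
    e=P[i+1]-P[i];print(np.linalg.norm(e),np.degrees(np.arctan2(e[1],e[0])))
go([P[:,0].mean(),P[:,1].mean(),.13])
E
```

```text
((350.9517517089844, 128.9207000732422), (60.78929138183594, 18.8513240814209), 85.2363510131836)
[[ 0.4113 -0.2926  0.076 ]
 [ 0.4242 -0.2952  0.076 ]
 [ 0.4178 -0.3368  0.076 ]
 [ 0.4043 -0.3342  0.076 ]] [ 0.4144 -0.3147  0.076 ]
0.013225504601046474 -10.957021305969034
0.04214524320055373 -98.75582121465564
t 1.53 p [ 0.3711 -0.3738  0.2311] q6 [-0.91  0.35  1.8  -0.    0.99 -0.64] F [-0.8  0.8 -0.9] g 1.0
toolz world ang -15.44 tooly ang 74.56 x [-0.  0. -1.]
tool units [3.37 2.28 0.87] mm [101.1  68.4  26. ]
```

Emit:
jog_arm:
  hand: [1, 1, 1, 1, 1, 1]
  offset:
    - [0, 0.76, 0.3]
    - [0, 0.76, 0.3]
    - [0, 0.74, 0.3]
    - [0.9, 0, 0]
    - [0.9, 0, 0]
    - [0.9, 0, 0]
  spin: [0, 0, 0, -2.5, -2.5, 0]

```text
t: 2.03
tcp_pos: [0.4165, -0.316, 0.1497]
orientation: [0.154, 1.564, -0.155]
wrist_force: [0.2, 0.4, -0.3]
grip_width: 1.001
```

```bash
python3 - <<'E'
from h import *
go([.4152,-.3157,.048])
E
```

```text
t 2.03 p [ 0.4165 -0.316   0.1497] q6 [-0.78  0.45  1.9  -0.    0.79 -0.58] F [ 0.2  0.4 -0.3] g 1.001
toolz world ang -11.28 tooly ang 78.72 x [ 0.001 -0.001 -1.   ]
tool units [ 3.39  0.   -0.05] mm [ 1.017e+02  1.000e-01 -1.400e+00]
```

Emit:
jog_arm:
  hand: [1, 1, 1, 1, 1]
  offset:
    - [0.9, 0, -0.05]
    - [0.9, 0, 0]
    - [0.9, 0, 0]
    - [0.6, 0, 0]
    - [0, 0, 0]
  spin: [0, 0, 0, 0, 0]

```text
t: 2.45
tcp_pos: [0.4135, -0.3151, 0.0482]
orientation: [0.16, 1.569, -0.155]
wrist_force: [-0.7, 1.1, -0.4]
grip_width: 1.002
```

Emit:
jog_arm:
  hand: [-1, -1, -1, -1, -1, -1, -1, -1]
  offset:
    - [0, 0, 0]
    - [0, 0, 0]
    - [0, 0, 0]
    - [0, 0, 0]
    - [0, 0, 0]
    - [0, 0, 0]
    - [0, 0, 0]
    - [0, 0, 0]
  spin: [0, 0, 0, 0, 0, 0, 0, 0]

```text
t: 3.12
tcp_pos: [0.4151, -0.3164, 0.052]
orientation: [0.154, 1.564, -0.156]
wrist_force: [1.8, 1.4, 6.3]
grip_width: 0.152
```

```bash
python3 - <<'E'
from h import *
p,d=eyes.read_camera("wrist");cv2.imwrite("pics/w2.png",p[:,:,::-1])
go([.450,-.17,.048])
E
```

```text
t 3.17 p [ 0.4151 -0.3164  0.0519] q6 [-0.78  0.61  1.97  0.    0.56 -0.58] F [ 0.5 -0.   6. ] g 0.151
toolz world ang -11.32 tooly ang 78.68 x [ 0.001 -0.001 -1.   ]
tool units [0.13 5.01 0.18] mm [  3.8 150.4   5.5]
```

View pics/w2.png

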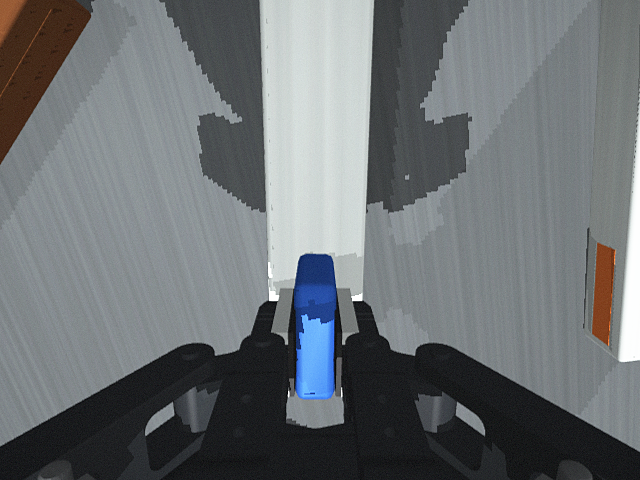

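The fin is between the pads with no sign of the block having moved. I'll ease the tool up 3 mm, then slide.

Emit:
jog_arm:
  hand: [-1, -1, -1, -1, -1, -1, -1, -1]
  offset:
    - [-0.1, 0, 0]
    - [0, 0.3, 0]
    - [0, 0.6, 0]
    - [0, 0.6, 0]
    - [0, 0.6, 0]
    - [0, 0.6, 0]
    - [0, 0.6, 0]
    - [0, 0.6, 0]
  spin: [0, 0, -1.8, -1.8, -1.8, -1.8, -1.8, -1.8]

```text
t: 3.83
tcp_pos: [0.429, -0.1986, 0.0541]
orientation: [0.006, 1.571, -0.005]
wrist_force: [0.1, -1.1, -4.4]
grip_width: 0.149
```

```bash
python3 - <<'E'
from h import *
go([.49,-.07,.05])
E
```

```text
t 3.83 p [ 0.429  -0.1986  0.0541] q6 [-0.57  0.56  2.09 -0.    0.49 -0.57] F [ 0.1 -1.1 -4.4] g 0.149
toolz world ang -0.41 tooly ang 89.59 x [-0.001  0.    -1.   ]
tool units [0.14 4.3  2.  ] mm [  4.1 129.1  60.1]
```

Emit:
jog_arm:
  hand: [-1, -1, -1, -1, -1, -1, -1, -1]
  offset:
    - [0.05, 0.3, 0.1]
    - [0, 0.6, 0.3]
    - [0, 0.6, 0.3]
    - [0, 0.6, 0.3]
    - [0, 0.6, 0.3]
    - [0, 0.6, 0.3]
    - [0, 0.6, 0.3]
    - [0, 0.4, 0.1]
  spin: [0, 0, 0, 0, 0, 0, 0, 0]

```text
t: 4.5
tcp_pos: [0.4914, -0.0703, 0.0527]
orientation: [0.007, 1.57, -0.007]
wrist_force: [-0.1, -0.9, -3.1]
grip_width: 0.155
```

```bash
python3 - <<'E'
from h import *
go([.541,-.0025,.05])
p,d=eyes.read_camera("wrist");cv2.imwrite("pics/w3.png",p[:,:,::-1])
p,d=eyes.read_camera("top");cv2.imwrite("pics/t3.png",p[:,:,::-1])
m=eyes.camera_model("top")
E
```

```text
t 4.5 p [ 0.4914 -0.0703  0.0527] q6 [-0.28  0.59  2.03 -0.    0.52 -0.27] F [-0.1 -0.9 -3.1] g 0.155
toolz world ang -0.53 tooly ang 89.47 x [ 0. -0. -1.]
tool units [0.09 2.27 1.63] mm [ 2.7 68.2 49. ]
```

View pics/w3.png

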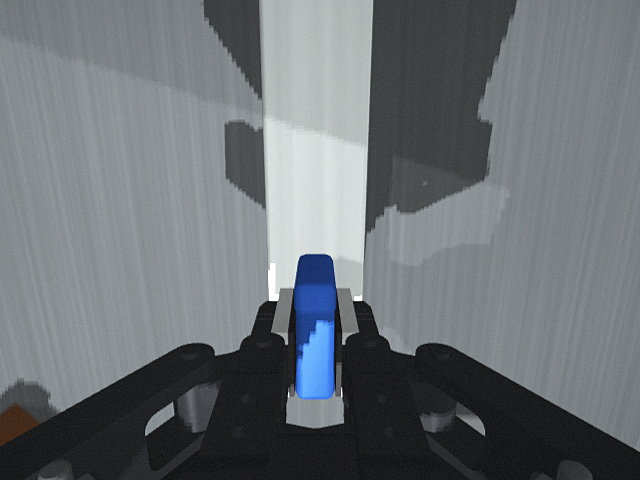

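View pics/t3.png

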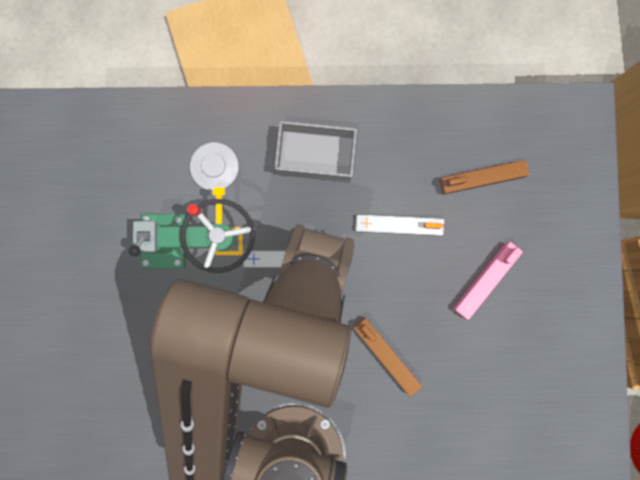

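The cross is visible in the top view at about (254,259), heading for the outline. I'll measure it precisely.

```bash
python3 - <<'E'
from h import *
p=cv2.imread("pics/t3.png")
cv2.imwrite("pics/t3z.png",cv2.resize(p[225:285,190:290],None,fx=8,fy=8,interpolation=cv2.INTER_CUBIC))
E
```

```text
(no output)
```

View pics/t3z.png

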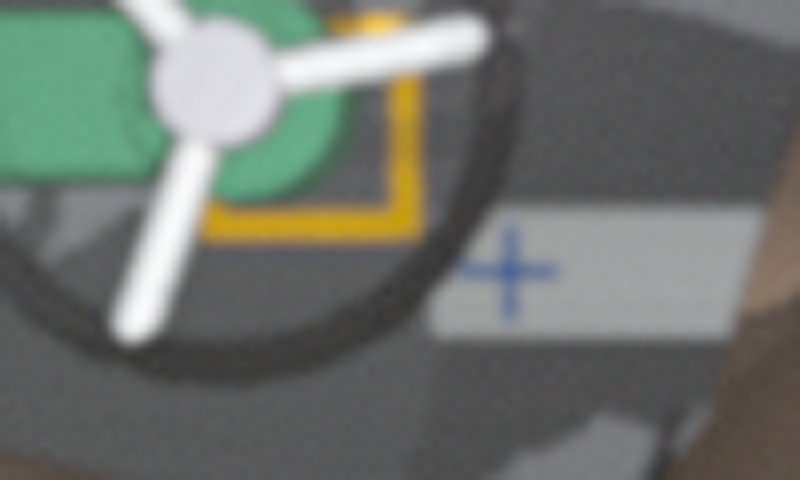

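```bash
python3 - <<'E'
from h import *
m=eyes.camera_model("top")
f=lambda x,y:(190+(x+.5)/8-.5,225+(y+.5)/8-.5)
print(onz(m,*f(509,270),.04), onz(m,*f(485,207),.04),onz(m,*f(765,207),.04))
print("outline outer corner",onz(m,*f(424,243),0),"hub",onz(m,*f(216,84),.183))
s,R=st();c=onz(m,*f(509,270),.04);print((R.T@(np.array([.5425,.1625,0])-c))/.03)
E
```

```text
[0.49455728 0.09505086 0.04      ] [0.51439081 0.10245917 0.04      ] [0.51333864 0.01480882 0.04      ]
outline outer corner [0.50533186 0.1264854  0.        ] hub [0.54215111 0.16299454 0.183     ]
t 4.6 p [ 0.4907 -0.0701  0.0526] q6 [-0.28  0.59  2.04  0.    0.52 -0.27] F [ 0.3  0.3 -2.6] g 0.156
toolz world ang -0.45 tooly ang 89.55 x [-0.  0. -1.]
[1.33328472 2.260516   1.58081142]
```

Emit:
jog_arm:
  hand: [-1, -1, -1, -1, -1, -1, -1]
  offset:
    - [0.05, 0.2, 0.3]
    - [0, 0.3, 0.4]
    - [0, 0.4, 0.4]
    - [0, 0.4, 0.3]
    - [0, 0.4, 0.15]
    - [0, 0.35, 0.05]
    - [0, 0.2, 0]
  spin: [0, 0, 0, 0, 0, 0, 0]

```text
t: 5.18
tcp_pos: [0.54, -0.0046, 0.0518]
orientation: [0.007, 1.569, -0.008]
wrist_force: [0.2, -5.5, 5.4]
grip_width: 0.145
```

Emit:
jog_arm:
  hand: [-1, 0, 1, 1, 1, 1, 1]
  offset:
    - [0, 0, 0]
    - [0, 0, 0]
    - [0, 0, 0]
    - [0, 0, 0]
    - [0, 0, 0]
    - [0, 0, 0]
    - [0, 0, 0]
  spin: [0, 0, 0, 0, 0, 0, 0]

```text
t: 5.77
tcp_pos: [0.5389, -0.0049, 0.0512]
orientation: [0.007, 1.571, -0.007]
wrist_force: [-0.7, 0.5, 0.2]
grip_width: 0.973
```

```bash
python3 - <<'E'
from h import *
go([.541,-.0025,.05])
p,d=eyes.read_camera("scene");cv2.imwrite("pics/s4.png",cv2.resize(p[110:310,300:500],None,fx=3,fy=3,interpolation=cv2.INTER_CUBIC)[:,:,::-1])
E
```

```text
t 5.77 p [ 0.5389 -0.0049  0.0512] q6 [-0.13  0.62  1.93 -0.    0.59 -0.12] F [-0.7  0.5  0.2] g 0.973
toolz world ang -0.53 tooly ang 89.47 x [-0. -0. -1.]
tool units [0.04 0.08 0.07] mm [1.2 2.4 2. ]
```

View pics/s4.png

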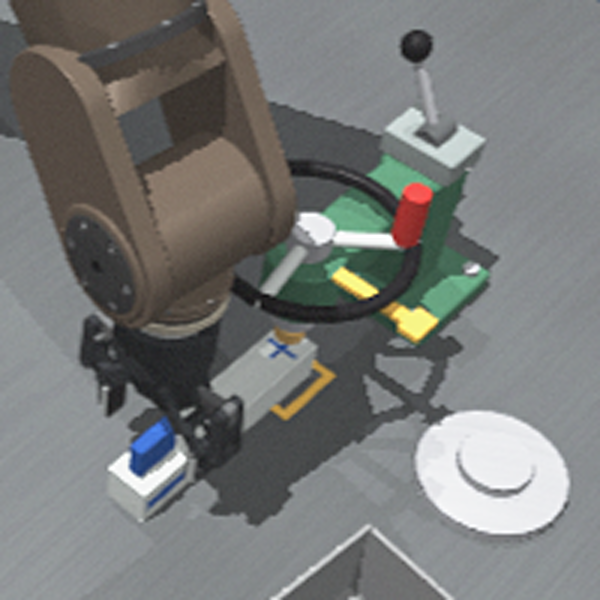

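```bash
python3 - <<'E'
from h import *
m=eyes.camera_model("scene")
print(onz(m,300+280.5/3-.5,110+348.5/3-.5,.04), onz(m,300+290.5/3-.5,110+337.5/3-.5,.057))
print(onz(m,300+315.5/3-.5,110+350.5/3-.5,.04))
E
```

```text
[0.54001309 0.15722136 0.04      ] [0.54569568 0.15989741 0.057     ]
[0.56271443 0.17655198 0.04      ]
```

Scene puts the cross about 3–4 mm short of the axis, so I'll re-grip and nudge it.

Emit:
jog_arm:
  hand: [-1, -1, -1, -1, -1, -1, -1, -1]
  offset:
    - [0, 0, 0.1]
    - [0, 0, 0]
    - [0, 0, 0]
    - [0, 0, 0]
    - [0, 0, 0]
    - [0, 0.05, 0]
    - [0, 0.07, 0]
    - [0, 0, 0]
  spin: [0, 0, 0, 0, 0, 0, 0, 0]

```text
t: 6.48
tcp_pos: [0.5419, -0.0008, 0.0512]
orientation: [0.007, 1.571, -0.007]
wrist_force: [0.6, 0.5, -1.6]
grip_width: 0.151
```

Emit:
jog_arm:
  hand: [0, 1, 1, 1, 1, 1, 1]
  offset:
    - [0, 0, 0]
    - [0, 0, 0]
    - [0, 0, 0]
    - [0, 0, 0]
    - [0, 0, 0]
    - [0, 0, 0]
    - [-0.5, 0, 0]
  spin: [0, 0, 0, 0, 0, 0, 0]

```text
t: 7.07
tcp_pos: [0.541, -0.001, 0.0646]
orientation: [0.007, 1.574, -0.007]
wrist_force: [-0.3, 0.3, -0.2]
grip_width: 1.0
```

Emit:
jog_arm:
  hand: [1, 1, 1, 1, -1, -1, -1, -1]
  offset:
    - [-1, 0, 0]
    - [-1, 0, 0]
    - [-1, 0, 0]
    - [-1, 0, 0]
    - [-1, 0, 0]
    - [-1, 0, 0]
    - [-0.7, 0, 0]
    - [0, 0, 0]
  spin: [0, 0, 0, 0, 0, 0, 0, 0]

```text
t: 7.73
tcp_pos: [0.5432, -0.0012, 0.2717]
orientation: [0.006, 1.564, -0.008]
wrist_force: [0.5, -0.3, 0.4]
grip_width: 0.455
```

```bash
python3 - <<'E'
from h import *
p,d=eyes.read_camera("scene");cv2.imwrite("pics/s5.png",cv2.resize(p[110:310,300:500],None,fx=3,fy=3,interpolation=cv2.INTER_CUBIC)[:,:,::-1])
a=np.radians(75); go([.5425+.072*np.cos(a),.1625+.072*np.sin(a),.29])
E
```

```text
t 7.78 p [ 0.5425 -0.0011  0.2693] q6 [-0.12  0.33  1.71 -0.    1.09 -0.11] F [-0.5  0.2 -0.7] g 0.364
toolz world ang -0.51 tooly ang 89.49 x [ 0.004 -0.001 -1.   ]
tool units [-0.69  7.78  0.56] mm [-20.8 233.3  16.7]
```

View pics/s5.png

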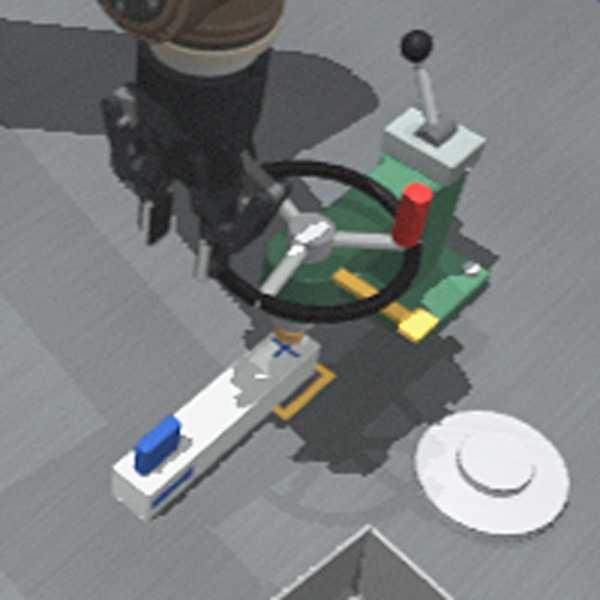

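Emit:
jog_arm:
  hand: [-1, -1, -1, -1, -1, -1, -1, -1]
  offset:
    - [-0.5, 0.9, 0.05]
    - [0, 1, 0.05]
    - [0, 1, 0.05]
    - [0, 1, 0.05]
    - [0, 1, 0.1]
    - [0, 1, 0.1]
    - [0, 1, 0.1]
    - [0, 0.9, 0.1]
  spin: [0, 0, 0, 0, 0, 0, 0, 0]

```text
t: 8.45
tcp_pos: [0.5616, 0.2344, 0.2807]
orientation: [0.006, 1.573, -0.007]
wrist_force: [-0.6, 0.1, -0.8]
grip_width: 0.001
```

```bash
python3 - <<'E'
from h import *
a=np.radians(75); go([.5425+.072*np.cos(a),.1625+.072*np.sin(a),.195])
E
```

```text
t 8.45 p [0.5616 0.2344 0.2807] q6 [ 0.29  0.42  1.54 -0.    1.18  0.3 ] F [-0.6  0.1 -0.8] g 0.001
toolz world ang -0.49 tooly ang 89.51 x [-0.002 -0.001 -1.   ]
tool units [ 2.86 -0.08 -0.01] mm [85.7 -2.3 -0.3]
```

Emit:
jog_arm:
  hand: [-1, -1, -1, -1]
  offset:
    - [0.95, -0.08, 0]
    - [0.95, 0, 0]
    - [0.95, 0, 0]
    - [0, 0, 0]
  spin: [0, 0, 0, 0]

```text
t: 8.78
tcp_pos: [0.5594, 0.2298, 0.1905]
orientation: [0.004, 1.58, -0.009]
wrist_force: [-0.8, -0.3, -0.2]
grip_width: -0.004
```

```bash
python3 - <<'E'
from h import *
st()
o=np.radians(.5)
f=np.arange(75,-331,-15); 
for a in f[:-1]:
    P=lambda a:2.4*np.array([np.sin(np.radians(a)+o),np.cos(np.radians(a)+o)])
    print(a,a-15,np.round(P(a-15)-P(a),2).tolist())
E
```

```text
t 8.78 p [0.5594 0.2298 0.1905] q6 [ 0.28  0.51  1.65 -0.    0.99  0.29] F [-0.8 -0.3 -0.2] g -0.004
toolz world ang -0.49 tooly ang 89.51 x [-0.01  -0.003 -1.   ]
75 60 [-0.23, 0.58]
60 45 [-0.38, 0.5]
45 30 [-0.49, 0.39]
30 15 [-0.58, 0.24]
15 0 [-0.62, 0.09]
0 -15 [-0.62, -0.08]
-15 -30 [-0.58, -0.23]
-30 -45 [-0.5, -0.38]
-45 -60 [-0.39, -0.49]
-60 -75 [-0.24, -0.58]
-75 -90 [-0.09, -0.62]
-90 -105 [0.08, -0.62]
-105 -120 [0.23, -0.58]
-120 -135 [0.38, -0.5]
-135 -150 [0.49, -0.39]
-150 -165 [0.58, -0.24]
-165 -180 [0.62, -0.09]
-180 -195 [0.62, 0.08]
-195 -210 [0.58, 0.23]
-210 -225 [0.5, 0.38]
-225 -240 [0.39, 0.49]
-240 -255 [0.24, 0.58]
-255 -270 [0.09, 0.62]
-270 -285 [-0.08, 0.62]
-285 -300 [-0.23, 0.58]
-300 -315 [-0.38, 0.5]
-315 -330 [-0.49, 0.39]
```

Emit:
jog_arm:
  hand: [-1, -1, -1, -1, -1, -1, -1, -1]
  offset:
    - [-0.1, -0.12, 0.29]
    - [0, -0.12, 0.29]
    - [0, -0.38, 0.5]
    - [0, -0.49, 0.39]
    - [0, -0.58, 0.24]
    - [0, -0.62, 0.09]
    - [0, -0.62, -0.08]
    - [0, 0, 0]
  spin: [0, 0, 0, 0, 0, 0, 0, 0]

```text
t: 9.45
tcp_pos: [0.6143, 0.1389, 0.2017]
orientation: [0.009, 1.568, -0.009]
wrist_force: [0.1, -0.3, 0.1]
grip_width: -0.0
```

```bash
python3 - <<'E'
from h import *
s,R=st(); d=s['tcp_pos']-[.5425,.1625,0];print(np.degrees(np.arctan2(d[1],d[0])),np.hypot(d[0],d[1]))
p,_=eyes.read_camera("scene");cv2.imwrite("pics/s6.png",cv2.resize(p[110:310,300:500],None,fx=3,fy=3,interpolation=cv2.INTER_CUBIC)[:,:,::-1])
E
```

```text
t 9.45 p [0.6143 0.1389 0.2017] q6 [ 0.12  0.53  1.58 -0.    1.03  0.13] F [ 0.1 -0.3  0.1] g -0.0
toolz world ang -0.66 tooly ang 89.34 x [ 0.003 -0.    -1.   ]
-18.167497712329492 0.0755614212455397
```

View pics/s6.png

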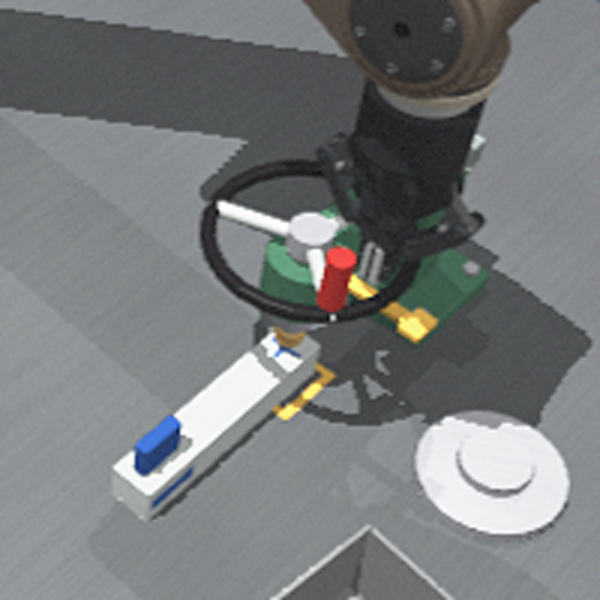

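The wheel is turning properly: the red handle has passed the pointer for the first time, ahead of the fingers. I'll keep going.

Emit:
jog_arm:
  hand: [-1, -1, -1, -1, -1, -1, -1, -1]
  offset:
    - [0, -0.45, -0.3]
    - [0, -0.5, -0.4]
    - [0, -0.39, -0.49]
    - [0, -0.24, -0.58]
    - [0, -0.09, -0.62]
    - [0, 0.08, -0.62]
    - [0, 0.23, -0.58]
    - [0, 0.38, -0.5]
  spin: [0, 0, 0, 0, 0, 0, 0, 0]

```text
t: 10.17
tcp_pos: [0.4905, 0.1138, 0.2012]
orientation: [0.008, 1.567, -0.008]
wrist_force: [4.6, -1.1, -0.9]
grip_width: -0.0
```

```bash
python3 - <<'E'
from h import *
s,R=st(); d=s['tcp_pos']-[.5425,.1625,0];print(np.degrees(np.arctan2(d[1],d[0])),np.hypot(d[0],d[1]))
p,_=eyes.read_camera("scene");cv2.imwrite("pics/s7.png",cv2.resize(p[110:310,300:500],None,fx=3,fy=3,interpolation=cv2.INTER_CUBIC)[:,:,::-1])
E
```

```text
t 10.17 p [0.4905 0.1138 0.2012] q6 [ 0.1   0.36  1.89 -0.    0.89  0.11] F [ 4.6 -1.1 -0.9] g -0.0
toolz world ang -0.55 tooly ang 89.45 x [ 0.004  0.    -1.   ]
-136.85322535175504 0.07128487370098945
```

View pics/s7.png

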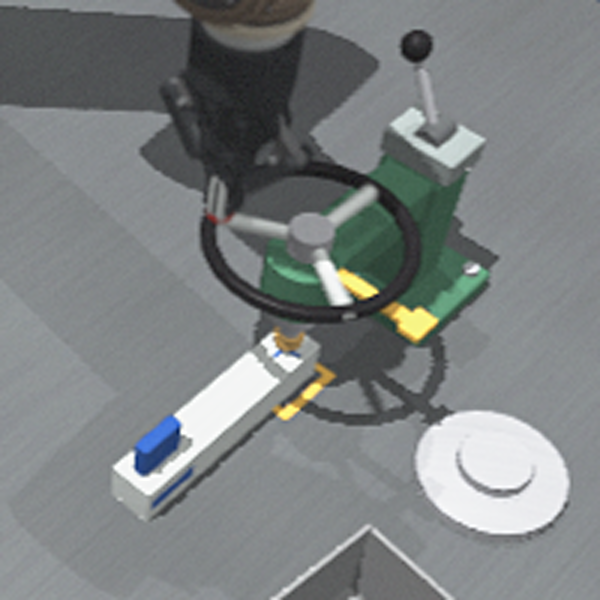

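Emit:
jog_arm:
  hand: [-1, -1, -1, -1, -1, -1, -1, -1]
  offset:
    - [0, 0.49, -0.39]
    - [0, 0.58, -0.24]
    - [0, 0.62, -0.09]
    - [0, 0.62, 0.08]
    - [0, 0.58, 0.23]
    - [0, 0.5, 0.38]
    - [0, 0.39, 0.49]
    - [0, 0.24, 0.58]
  spin: [0, 0, 0, 0, 0, 0, 0, 0]

```text
t: 10.88
tcp_pos: [0.523, 0.2357, 0.2008]
orientation: [0.006, 1.57, -0.006]
wrist_force: [-2.6, -1.3, 0.6]
grip_width: -0.002
```

```bash
python3 - <<'E'
from h import *
s,R=st(); d=s['tcp_pos']-[.5425,.1625,0];print(np.degrees(np.arctan2(d[1],d[0])),np.hypot(d[0],d[1]))
p,_=eyes.read_camera("scene");cv2.imwrite("pics/s8.png",cv2.resize(p[110:310,300:500],None,fx=3,fy=3,interpolation=cv2.INTER_CUBIC)[:,:,::-1])
for a in (45,38,32):
    a=np.radians(a); go([.5425+.072*np.cos(a),.1625+.072*np.sin(a),.2])
E
```

```text
t 10.88 p [0.523  0.2357 0.2008] q6 [ 0.31  0.45  1.72 -0.    0.97  0.32] F [-2.6 -1.3  0.6] g -0.002
toolz world ang -0.42 tooly ang 89.58 x [ 0.001  0.    -1.   ]
104.947998341305 0.07575754591025542
t 10.93 p [0.5261 0.2363 0.2007] q6 [ 0.31  0.45  1.72 -0.    0.97  0.32] F [-0.1 -1.2 -1.4] g -0.0
toolz world ang -0.44 tooly ang 89.56 x [ 0.003  0.001 -1.   ]
tool units [ 0.03 -0.74  2.25] mm [  0.9 -22.3  67.5]
t 10.93 p [0.5261 0.2363 0.2007] q6 [ 0.31  0.45  1.72 -0.    0.97  0.32] F [-0.1 -1.2 -1.4] g -0.0
toolz world ang -0.44 tooly ang 89.56 x [ 0.003  0.001 -1.   ]
tool units [ 0.03 -0.96  2.44] mm [  0.9 -28.9  73.3]
t 10.93 p [0.5261 0.2363 0.2007] q6 [ 0.31  0.45  1.72 -0.    0.97  0.32] F [-0.1 -1.2 -1.4] g -0.0
toolz world ang -0.44 tooly ang 89.56 x [ 0.003  0.001 -1.   ]
tool units [ 0.03 -1.17  2.59] mm [  0.9 -35.   77.7]
```

View pics/s8.png

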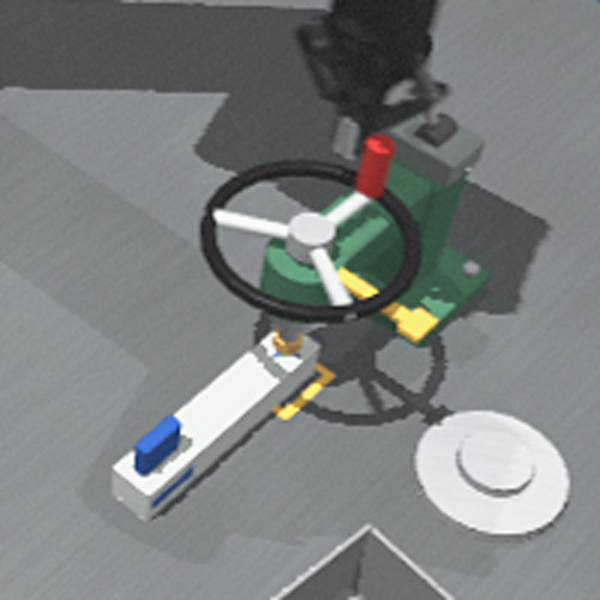

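Emit:
jog_arm:
  hand: [-1, -1, -1, -1, -1, -1, -1, -1]
  offset:
    - [0, -0.06, 0.55]
    - [0, -0.08, 0.62]
    - [0, -0.2, 0.48]
    - [0, -0.19, 0.3]
    - [0, -0.2, 0.25]
    - [0, -0.22, 0.24]
    - [0, 0, 0]
    - [0, 0, 0]
  spin: [0, 0, 0, 0, 0, 0, 0, 0]

```text
t: 11.6
tcp_pos: [0.5953, 0.2044, 0.2]
orientation: [0.008, 1.57, -0.008]
wrist_force: [0.1, -0.8, 0.6]
grip_width: 0.003
```

```bash
python3 - <<'E'
from h import *
s,R=st(); d=s['tcp_pos']-[.5425,.1625,0];print(np.degrees(np.arctan2(d[1],d[0])),np.hypot(d[0],d[1]))
p,_=eyes.read_camera("scene");cv2.imwrite("pics/s9.png",cv2.resize(p[130:280,350:500],None,fx=4,fy=4,interpolation=cv2.INTER_CUBIC)[:,:,::-1])
p,_=eyes.read_camera("top");cv2.imwrite("pics/t9.png",cv2.resize(p[160:290,160:290],None,fx=4,fy=4,interpolation=cv2.INTER_CUBIC)[:,:,::-1])
E
```

```text
t 11.6 p [0.5953 0.2044 0.2   ] q6 [ 0.23  0.53  1.58 -0.    1.03  0.24] F [ 0.1 -0.8  0.6] g 0.003
toolz world ang -0.55 tooly ang 89.45 x [ 0.001 -0.    -1.   ]
38.414356230523886 0.0674372623177307
```

View pics/s9.png

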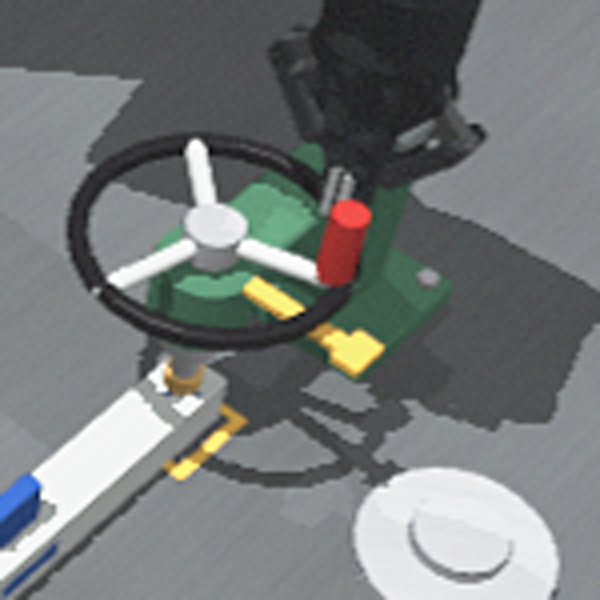

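View pics/t9.png

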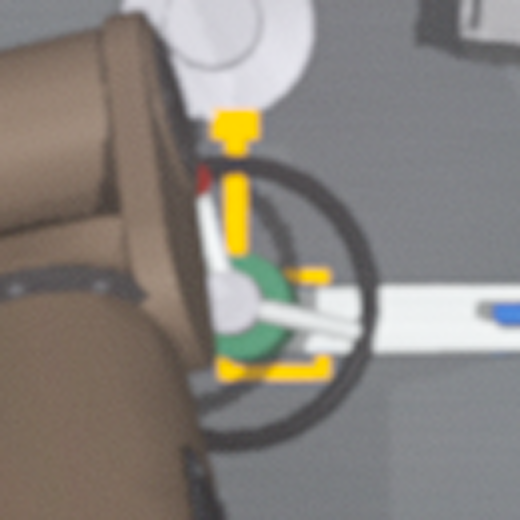

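```bash
cat >> h.py <<'E'
def handle(img,verb=True):
    m=eyes.camera_model("scene")
    sub=img[110:280,350:500]; hsv=cv2.cvtColor(sub,cv2.COLOR_RGB2HSV)
    k=cv2.inRange(hsv,(0,140,60),(8,255,255))|cv2.inRange(hsv,(174,140,60),(180,255,255))
    n,l,s,c=cv2.connectedComponentsWithStats(k); i=1+np.argmax(s[1:,4]); 
    # bright top cap: value high in the upper part
    u0,v0=c[i]+[350,110]; P=onz(m,u0,v0,.203)   # blob centroid ~ mid-height of handle
    d=P-np.array([.5434,.1612,.203]); print("blob",(u0,v0),s[i].tolist(),"mid-ang",np.degrees(np.arctan2(d[1],d[0])),"r",np.hypot(*d[:2]))
E
python3 - <<'E'
from h import *
m=eyes.camera_model("scene")
z=np.load("scene0.npz"); handle(z['p'])
p,_=eyes.read_camera("scene"); handle(p)
q=lambda x,y:(350+(x+.5)/4-.5,130+(y+.5)/4-.5)
r=onz(m,*q(352,213),.226); d=r-[.5434,.1612,.226];print(r,np.degrees(np.arctan2(d[1],d[0])),np.hypot(*d[:2]))
# spokes: hub to spoke ends
h=onz(m,*q(216,226),.183)
for e in((197,145),(105,285)):
    d=onz(m,*q(*e),.174)-[.5434,.1612,.174];print(np.degrees(np.arctan2(d[1],d[0])),np.hypot(*d[:2]))
t=onz(m,*q(364,355),.160);print("ptr",t)
E
```

```text
blob (np.float64(436.73821989528795), np.float64(181.00523560209425)) [81, 61, 13, 22, 191] mid-ang 41.170776453726205 r 0.07181067497568284
blob (np.float64(435.22727272727275), np.float64(190.04040404040404)) [79, 70, 14, 22, 198] mid-ang 17.233326034588668 r 0.07158885930905326
[0.61247354 0.18208402 0.226     ] 16.82241172102464 0.07216159541736453
135.3445967861203 0.07743662702476112
-104.96772016115378 0.07711893060527218
ptr [0.65406537 0.15902026 0.16      ]
```

Emit:
jog_arm:
  hand: [-1, -1, -1, -1, -1]
  offset:
    - [0, -0.1, 0.23]
    - [0, -0.15, 0.23]
    - [0, -0.17, 0]
    - [0, 0, 0]
    - [0, 0, 0]
  spin: [0, 0, 0, 0, 0]

```text
t: 12.17
tcp_pos: [0.6089, 0.1916, 0.1997]
orientation: [0.007, 1.571, -0.008]
wrist_force: [-0.3, -0.6, 0.7]
grip_width: -0.002
```

```bash
cat >> h.py <<'E'
def shot(n):
    p,_=eyes.read_camera("scene"); handle(p); cv2.imwrite(f"pics/{n}.png",cv2.resize(p[130:280,350:500],None,fx=4,fy=4,interpolation=cv2.INTER_CUBIC)[:,:,::-1])
E
python3 - <<'E'
from h import *
st();shot("s10")
E
```

```text
t 12.17 p [0.6089 0.1916 0.1997] q6 [ 0.2   0.54  1.56 -0.    1.04  0.21] F [-0.3 -0.6  0.7] g -0.002
toolz world ang -0.55 tooly ang 89.45 x [-0. -0. -1.]
blob (np.float64(432.41379310344826), np.float64(194.00985221674875)) [76, 74, 14, 21, 203] mid-ang 5.371207032561276 r 0.07143243191736387
```

View pics/s10.png

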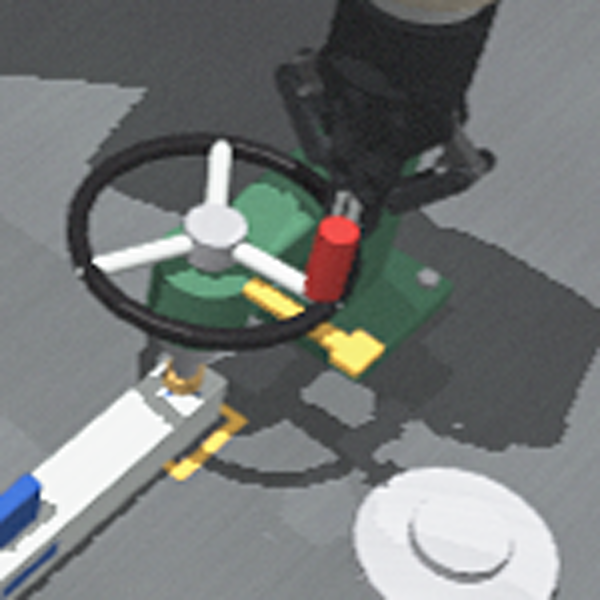

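```bash
python3 - <<'E'
from h import *
m=eyes.camera_model("scene")
z=np.load("scene0.npz")['p']; p=cv2.imread("pics/s10.png")
q=lambda x,y,v:(350+(x+.5)/4-.5,v+(y+.5)/4-.5)
for n,e,v in(("init",(150,234),110),("init",(152,395),110),("now",(221,148),130),("now",(90,266),130)):
    d=onz(m,*q(*e,v),.174)-[.5434,.1612,.174];print(n,np.degrees(np.arctan2(d[1],d[0])),np.hypot(*d[:2]))
r=onz(m,*q(341,231,130),.226); d=r-[.5434,.1612,.226];print("cap",np.degrees(np.arctan2(d[1],d[0])),np.hypot(*d[:2]))
E
```

```text
init 158.29482226720174 0.07576241590448496
init -79.50431183043109 0.07482753728560995
now 124.5062346053773 0.0759794233836831
now -117.26669103643451 0.07777581601080417
cap 4.105087760599633 0.07306845302615927
```

Emit:
jog_arm:
  hand: [-1, -1, -1, -1]
  offset:
    - [0, -0.08, 0.02]
    - [0, -0.09, 0.02]
    - [0, 0, 0]
    - [0, 0, 0]
  spin: [0, 0, 0, 0]

```text
t: 12.55
tcp_pos: [0.61, 0.1868, 0.1998]
orientation: [0.007, 1.571, -0.007]
wrist_force: [-0.5, 1.1, 0.1]
grip_width: -0.005
```

```bash
python3 - <<'E'
from h import *
st();shot("s11")
E
```

```text
t 12.55 p [0.61   0.1868 0.1998] q6 [ 0.19  0.54  1.56 -0.    1.04  0.2 ] F [-0.5  1.1  0.1] g -0.005
toolz world ang -0.51 tooly ang 89.49 x [ 0. -0. -1.]
blob (np.float64(431.34466019417476), np.float64(195.10679611650485)) [75, 75, 14, 22, 206] mid-ang 1.8110549367683697 r 0.07144641419369652
```

View pics/s11.png

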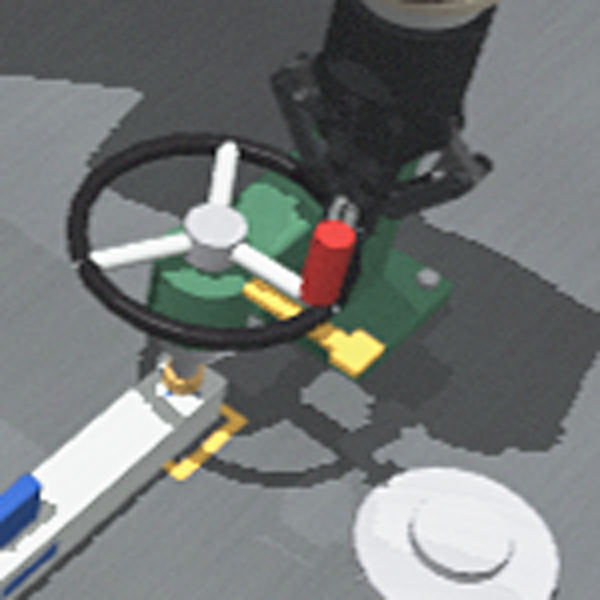

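Emit:
jog_arm:
  hand: [-1, -1, -1, -1, -1, -1, -1]
  offset:
    - [0, -0.03, 0]
    - [0, 0, 0]
    - [0, 0.5, -0.1]
    - [-0.8, 0.4, 0]
    - [-1, 0.5, -0.3]
    - [-1, 0.6, -0.8]
    - [-0.4, 0.5, -1]
  spin: [0, 0, 0, 0, 0, 0, 0]

```text
t: 13.18
tcp_pos: [0.5457, 0.263, 0.2985]
orientation: [0.009, 1.567, -0.006]
wrist_force: [-0.2, 0.3, 0.6]
grip_width: -0.004
```

```bash
python3 - <<'E'
from h import *
st();shot("s12"); go([.455,.3315,.222])
E
```

```text
t 13.18 p [0.5457 0.263  0.2985] q6 [ 0.34  0.4   1.52 -0.    1.21  0.35] F [-0.2  0.3  0.6] g -0.004
toolz world ang -0.54 tooly ang 89.46 x [ 0.004  0.001 -1.   ]
blob (np.float64(431.3632075471698), np.float64(195.1509433962264)) [75, 75, 14, 22, 212] mid-ang 1.7427795598250533 r 0.0715524299168661
t 13.23 p [0.5406 0.2654 0.3   ] q6 [0.35 0.4  1.53 0.   1.21 0.35] F [0.  3.5 3.5] g 0.0
toolz world ang -0.4 tooly ang 89.6 x [ 0.004  0.003 -1.   ]
tool units [ 2.59  2.18 -2.88] mm [ 77.8  65.3 -86.4]
```

```bash
python3 - <<'E'
from h import *
p,_=eyes.read_camera("top");cv2.imwrite("pics/t12.png",cv2.resize(p[160:290,130:290],None,fx=4,fy=4,interpolation=cv2.INTER_CUBIC)[:,:,::-1])
E
```

```text
(no output)
```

View pics/t12.png

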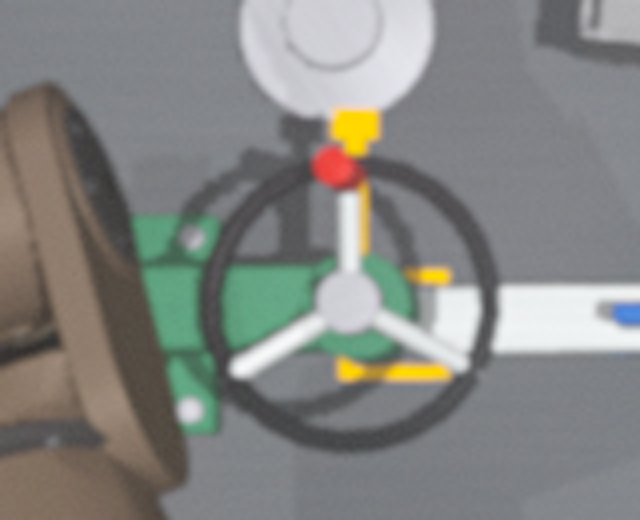

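View pics/s12.png

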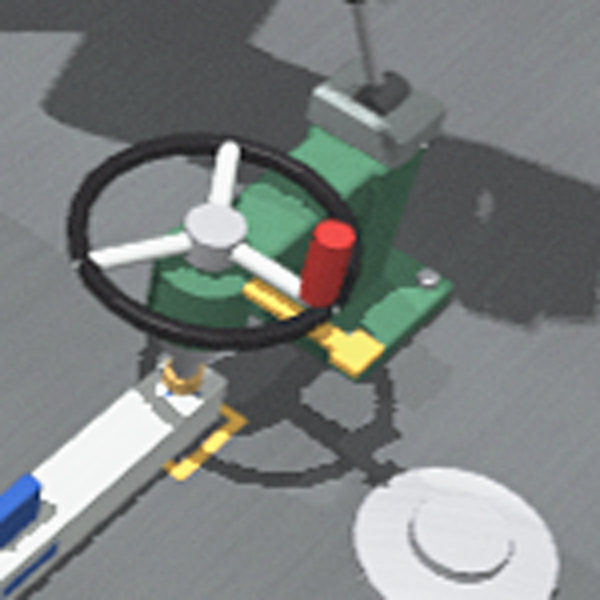

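```bash
python3 - <<'E'
from h import *
m=eyes.camera_model("top")
q=lambda x,y:(130+(x+.5)/4-.5,160+(y+.5)/4-.5)
A=lambda d:(np.degrees(np.arctan2(d[1],d[0])),np.hypot(*d[:2]))
h=onz(m,*q(348,302),.183);print("hub",h)
print("cap",A(onz(m,*q(333,165),.226)-h))
for e,o in(((463,364),120),((238,368),-120)):
    a=A(onz(m,*q(*e),.174)-h);print("spoke",a,a[0]+o)
print("ptr",A(onz(m,*q(356,110),.155)-h),A(onz(m,*q(356,110),.163)-h))
# long edges of block & outline as yaw hints
print("outl",onz(m,*q(338,381),0),onz(m,*q(450,381),0))
E
```

```text
hub [0.54200685 0.16285275 0.183     ]
cap (np.float64(0.8688869672450469), np.float64(0.07251828334439678))
spoke (np.float64(-119.0225652206747), np.float64(0.07332038704792732)) 0.9774347793253071
spoke (np.float64(119.4649458713581), np.float64(0.07383326156287903)) -0.535054128641903
ptr (np.float64(-0.09916830859295599), np.float64(0.11454800650866881)) (np.float64(-0.7530964399137601), np.float64(0.11325900586454712))
outl [0.50637182 0.19947626 0.        ] [0.50550615 0.12760798 0.        ]
```

The wheel sits within about 1° of the pointer (cap 0.4–0.9°, pointer about −0.5°), with the foot on the block. Next is the lock lever.

Emit:
jog_arm:
  hand: [-1, -1, -1, -1, -1, -1, -1, -1]
  offset:
    - [0, 0.3, -0.9]
    - [0, 0.6, -0.9]
    - [0, 0.6, -0.9]
    - [0, 0.6, -0.3]
    - [0.8, 0, 0]
    - [0.9, 0, 0]
    - [0.8, 0, 0]
    - [0, 0, 0]
  spin: [0, 0, 0, 0, 0, 0, 0, 0]

```text
t: 13.95
tcp_pos: [0.4539, 0.3247, 0.216]
orientation: [0.004, 1.577, -0.009]
wrist_force: [-0.2, 0.7, 0.0]
grip_width: 0.005
```

```bash
python3 - <<'E'
from h import *
go([.54,.3315,.222])
p,_=eyes.read_camera("scene");cv2.imwrite("pics/s13.png",cv2.resize(p[60:260,330:530],None,fx=3,fy=3,interpolation=cv2.INTER_CUBIC)[:,:,::-1])
E
```

```text
t 13.95 p [0.4539 0.3247 0.216 ] q6 [ 0.5   0.42  1.74 -0.    0.99  0.51] F [-0.2  0.7  0. ] g 0.005
toolz world ang -0.48 tooly ang 89.52 x [-0.006 -0.004 -1.   ]
tool units [-0.22  0.25  2.87] mm [-6.6  7.5 86. ]
```

View pics/s13.png

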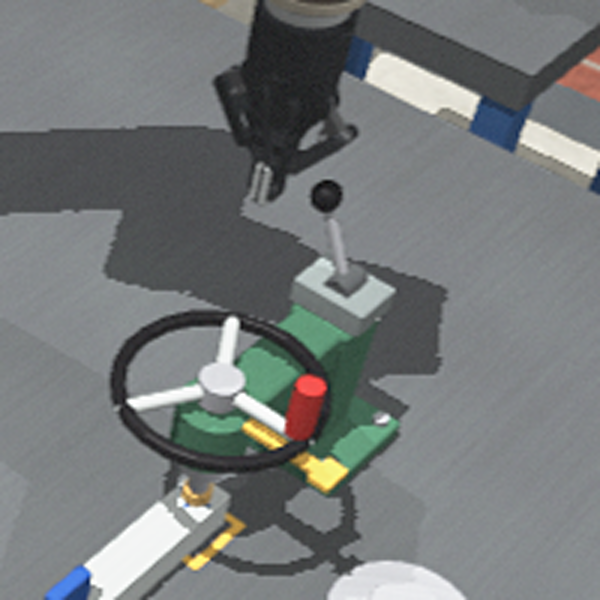

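Emit:
jog_arm:
  hand: [-1, -1, -1, -1, -1, -1, -1, -1]
  offset:
    - [-0.1, 0.22, 0.3]
    - [0, 0, 0.5]
    - [0, 0, 0.4]
    - [0, 0, 0.4]
    - [0, 0, 0.4]
    - [0, 0, 0.4]
    - [0, 0, 0.4]
    - [0, 0, 0]
  spin: [0, 0, 0, 0, 0, 0, 0, 0]

```text
t: 14.67
tcp_pos: [0.5418, 0.3307, 0.2235]
orientation: [0.008, 1.57, -0.008]
wrist_force: [-0.0, 0.3, -0.5]
grip_width: 0.001
```

```bash
python3 - <<'E'
from h import *
st()
p,_=eyes.read_camera("scene");cv2.imwrite("pics/s14.png",cv2.resize(p[60:260,330:530],None,fx=3,fy=3,interpolation=cv2.INTER_CUBIC)[:,:,::-1])
E
```

```text
t 14.67 p [0.5418 0.3307 0.2235] q6 [ 0.44  0.51  1.54 -0.    1.09  0.45] F [-0.   0.3 -0.5] g 0.001
toolz world ang -0.58 tooly ang 89.42 x [ 0.001  0.    -1.   ]
```

View pics/s14.png

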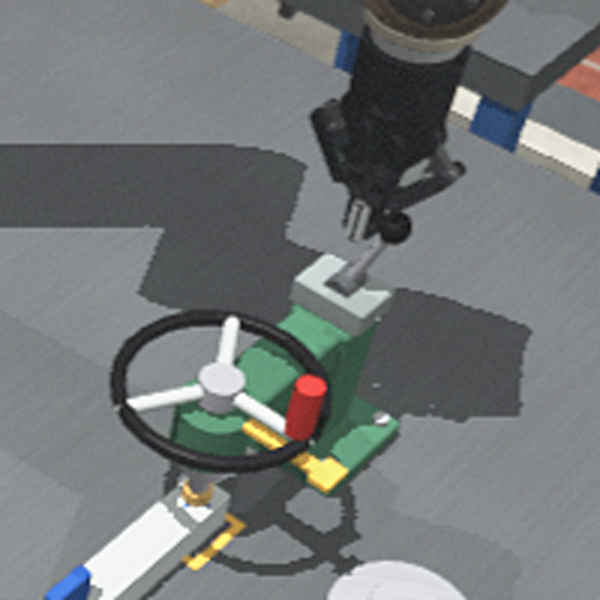

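Emit:
jog_arm:
  hand: [-1, -1, -1, -1]
  offset:
    - [0, 0, 0.15]
    - [0, 0, 0.15]
    - [0, 0, 0.1]
    - [0, 0, 0]
  spin: [0, 0, 0, 0]

```text
t: 15.05
tcp_pos: [0.552, 0.331, 0.2233]
orientation: [0.007, 1.571, -0.007]
wrist_force: [0.4, 1.1, -0.6]
grip_width: 0.003
```

```bash
python3 - <<'E'
from h import *
st()
p,_=eyes.read_camera("scene");cv2.imwrite("pics/s15.png",cv2.resize(p[60:260,330:530],None,fx=3,fy=3,interpolation=cv2.INTER_CUBIC)[:,:,::-1])
E
```

```text
t 15.05 p [0.552  0.331  0.2233] q6 [ 0.44  0.53  1.52 -0.    1.1   0.45] F [ 0.4  1.1 -0.6] g 0.003
toolz world ang -0.51 tooly ang 89.49 x [ 0. -0. -1.]
```

View pics/s15.png

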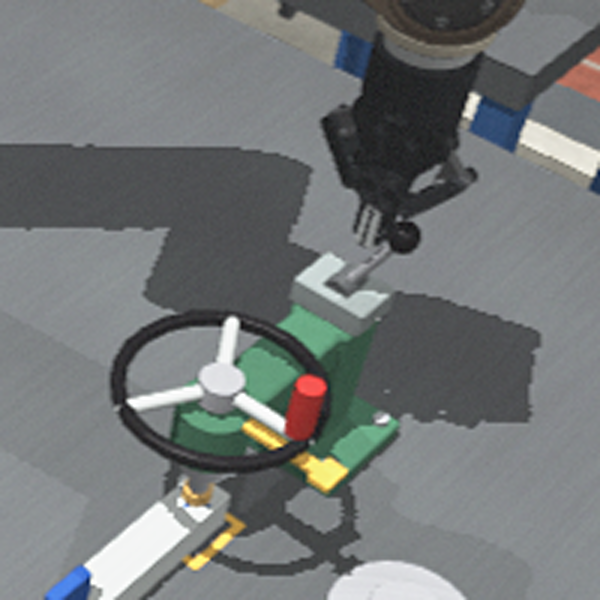

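Emit:
jog_arm:
  hand: [-1, -1, -1, -1]
  offset:
    - [0, 0, 0.1]
    - [0, 0, 0.1]
    - [0, 0, 0.05]
    - [0, 0, 0]
  spin: [0, 0, 0, 0]

```text
t: 15.43
tcp_pos: [0.5555, 0.3309, 0.2231]
orientation: [0.005, 1.58, -0.008]
wrist_force: [-23.4, -0.6, 7.4]
grip_width: -0.001
```

```bash
python3 - <<'E'
from h import *
st()
p,_=eyes.read_camera("scene");cv2.imwrite("pics/s16.png",cv2.resize(p[60:260,330:530],None,fx=3,fy=3,interpolation=cv2.INTER_CUBIC)[:,:,::-1])
m=eyes.camera_model("scene")
def yp(x,y,y0=.331):
    o,d=ray(m,330+(x+.5)/3-.5,60+(y+.5)/3-.5); return o+d*(y0-o[1])/d[1]
for a in((326,195),(397,228),(403,237)):print(yp(*a))
E
```

```text
t 15.43 p [0.5555 0.3309 0.2231] q6 [0.43 0.53 1.51 0.   1.11 0.44] F [-23.4  -0.6   7.4] g -0.001
toolz world ang -0.47 tooly ang 89.53 x [-0.009 -0.002 -1.   ]
[0.50528678 0.331      0.2428484 ]
[0.57111595 0.331      0.2469213 ]
[0.57809211 0.331      0.24209507]
```

View pics/s16.png

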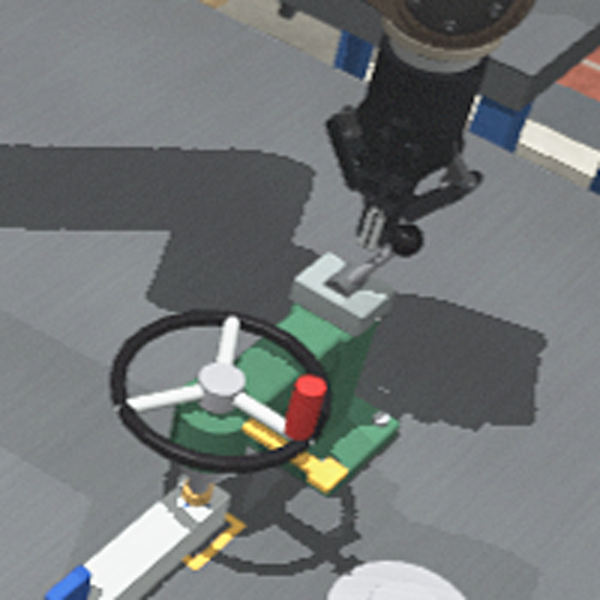

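The push force rose to 23 N with the lever leaning fully to +x, so it is at its stop. I'll retract and return to the fin.

Emit:
jog_arm:
  hand: [-1, -1, -1, -1, -1, -1, -1, -1]
  offset:
    - [0, 0, -0.4]
    - [-0.4, 0, -0.7]
    - [-0.8, 0, -0.4]
    - [-0.8, -0.4, 0]
    - [-0.5, -0.9, 0]
    - [-0.2, -1, 0]
    - [0, -1, 0]
    - [0, -1, 0.1]
  spin: [0, 0, 0, 0, 0, 0, 0, 0]

```text
t: 16.15
tcp_pos: [0.5157, 0.2012, 0.3051]
orientation: [0.007, 1.569, -0.006]
wrist_force: [0.9, 0.2, 0.7]
grip_width: -0.001
```

Emit:
jog_arm:
  hand: [-1, -1, -1, 1, 1, 1, 1]
  offset:
    - [0, -1, 0.2]
    - [0, -1, 0.2]
    - [0, -1, 0.2]
    - [0, -1, 0.2]
    - [0, -1, 0.1]
    - [0, -1, 0.1]
    - [0, -0.5, 0]
  spin: [0, 0, 0, 0, 0, 0, 0]

```text
t: 16.73
tcp_pos: [0.5447, 0.0041, 0.3044]
orientation: [0.008, 1.57, -0.009]
wrist_force: [0.3, -0.2, 0.2]
grip_width: 0.565
```

```bash
python3 - <<'E'
from h import *
go([.5417,-.001,.12])
p,_=eyes.read_camera("scene");cv2.imwrite("pics/s17.png",cv2.resize(p[60:260,300:500],None,fx=3,fy=3,interpolation=cv2.INTER_CUBIC)[:,:,::-1])
handle(p)
E
```

```text
t 16.73 p [0.5447 0.0041 0.3044] q6 [-0.11  0.31  1.66 -0.    1.18 -0.1 ] F [ 0.3 -0.2  0.2] g 0.565
toolz world ang -0.59 tooly ang 89.41 x [ 0.001 -0.001 -1.   ]
tool units [ 6.15 -0.17 -0.1 ] mm [184.4  -5.   -3.1]
blob (np.float64(431.39800995024876), np.float64(195.32338308457713)) [75, 75, 14, 22, 201] mid-ang 1.4326327667488445 r 0.07190664255723046
```

View pics/s17.png

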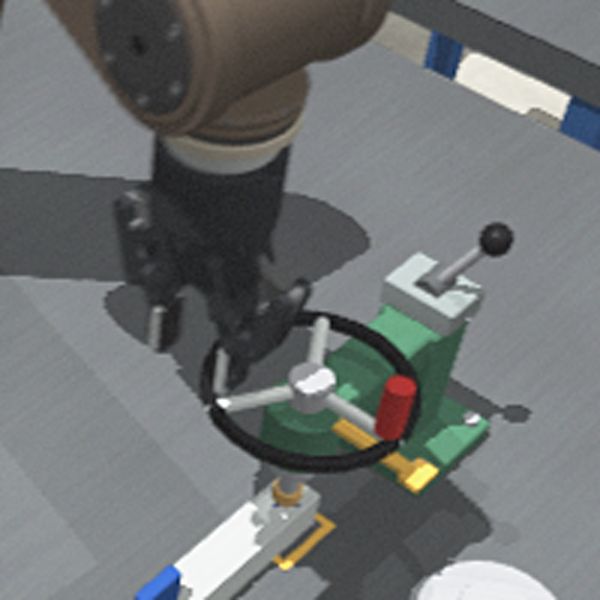

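Emit:
jog_arm:
  hand: [1, 1, 1, 1, 1, 1, 1]
  offset:
    - [0.6, -0.17, -0.1]
    - [1, 0, 0]
    - [1, 0, 0]
    - [1, 0, 0]
    - [1, 0, 0]
    - [1, 0, 0]
    - [0.6, 0, 0]
  spin: [0, 0, 0, 0, 0, 0, 0]

```text
t: 17.37
tcp_pos: [0.5405, 0.0024, 0.1158]
orientation: [0.007, 1.573, -0.007]
wrist_force: [0.6, 0.1, 0.3]
grip_width: 0.999
```

```bash
python3 - <<'E'
from h import *
p,_=eyes.read_camera("wrist");cv2.imwrite("pics/w18.png",p[:,:,::-1])
go([.5417,-.001,.051])
E
```

```text
t 17.42 p [0.5396 0.0025 0.1136] q6 [-0.12  0.53  1.88 -0.    0.74 -0.11] F [-1.2 -0.4 -3.3] g 1.002
toolz world ang -0.5 tooly ang 89.5 x [-0.006  0.001 -1.   ]
tool units [ 2.09 -0.12  0.08] mm [62.6 -3.5  2.5]
```

View pics/w18.png

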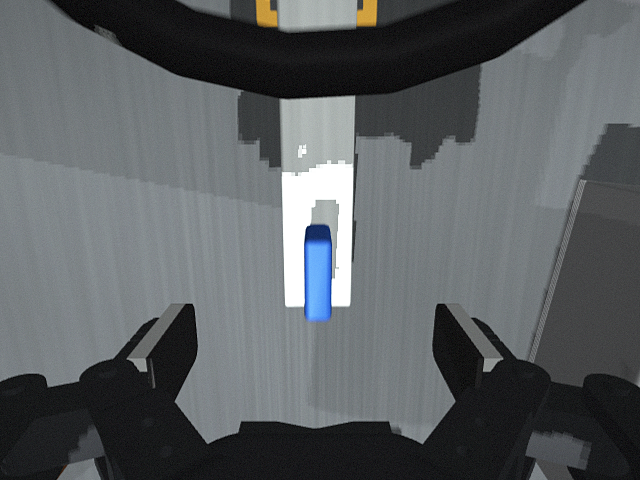

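Emit:
jog_arm:
  hand: [1, 1, 1, 1, -1, -1, -1, -1]
  offset:
    - [0.8, -0.1, 0.05]
    - [0.8, 0, 0]
    - [0.45, 0, 0]
    - [0, 0, 0]
    - [0, 0, 0]
    - [0, 0, 0]
    - [0, 0, 0]
    - [0, 0, 0]
  spin: [0, 0, 0, 0, 0, 0, 0, 0]

```text
t: 18.08
tcp_pos: [0.5432, -0.0011, 0.0579]
orientation: [0.007, 1.569, -0.007]
wrist_force: [-0.7, -0.4, -0.3]
grip_width: 0.456
```

Emit:
jog_arm:
  hand: [-1, -1, -1]
  offset:
    - [0, 0, 0]
    - [0, 0, 0]
    - [0, 0, 0]
  spin: [0, 0, 0]

```text
t: 18.33
tcp_pos: [0.5429, -0.0011, 0.0575]
orientation: [0.006, 1.57, -0.007]
wrist_force: [-2.0, 1.0, 7.2]
grip_width: 0.145
```

Emit:
jog_arm:
  hand: [-1, -1, -1, -1, -1, -1, -1, -1]
  offset:
    - [-0.05, -0.1, 0]
    - [0, -0.3, 0]
    - [0, -0.4, -0.1]
    - [0, -0.4, -0.3]
    - [0, -0.4, -0.4]
    - [0, -0.5, -0.4]
    - [0, -0.5, -0.4]
    - [0, -0.5, -0.4]
  spin: [0, 0, 0, 0, 0, 0, 0, 0]

```text
t: 19.0
tcp_pos: [0.481, -0.0949, 0.0581]
orientation: [0.007, 1.571, -0.007]
wrist_force: [0.6, 0.5, -4.3]
grip_width: 0.148
```

Emit:
jog_arm:
  hand: [-1, -1, -1, -1, -1, -1]
  offset:
    - [0, -0.6, -0.3]
    - [0, -0.6, -0.2]
    - [0, -0.6, -0.2]
    - [0, -0.4, -0.1]
    - [0, -0.2, 0]
    - [0, 0, 0]
  spin: [0, 0, 0, 0, 0, 0]

```text
t: 19.5
tcp_pos: [0.4571, -0.1669, 0.0582]
orientation: [0.008, 1.571, -0.009]
wrist_force: [0.1, 0.3, -4.2]
grip_width: 0.144
```

```bash
python3 - <<'E'
from h import *
st()
p,_=eyes.read_camera("scene");cv2.imwrite("pics/s19.png",p[:,:,::-1])
E
```

```text
t 19.5 p [ 0.4571 -0.1669  0.0582] q6 [-0.49  0.57  2.05 -0.    0.52 -0.47] F [ 0.1  0.3 -4.2] g 0.144
toolz world ang -0.62 tooly ang 89.38 x [ 0. -0. -1.]
```

View pics/s19.png

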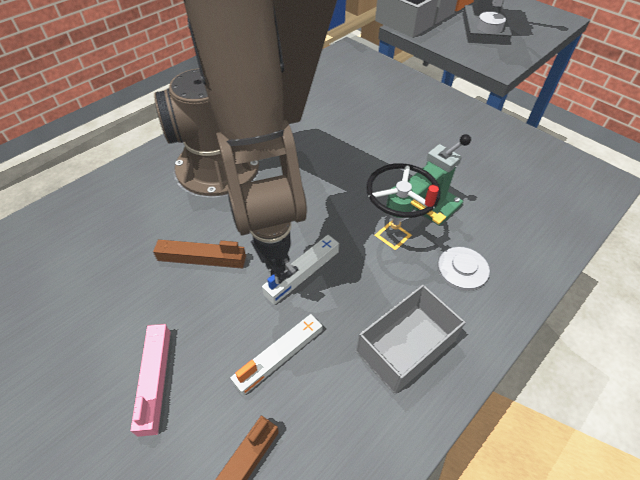

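Out and clear. I'll release and lift straight up.

Emit:
jog_arm:
  hand: [0, 1, 1, 1, 1, 1, 1, 1]
  offset:
    - [0.05, 0, 0]
    - [0, 0, 0]
    - [0, 0, 0]
    - [0, 0, 0]
    - [0, 0, 0]
    - [0, 0, 0]
    - [-0.6, 0, 0]
    - [-1, 0, 0]
  spin: [0, 0, 0, 0, 0, 0, 0, 0]

```text
t: 20.22
tcp_pos: [0.4562, -0.1648, 0.1034]
orientation: [0.009, 1.575, -0.005]
wrist_force: [1.3, -0.9, 0.2]
grip_width: 0.997
```

Emit:
jog_arm:
  hand: [1, 1, 1, 1, 1, 1, 1, 1]
  offset:
    - [-1, 0, 0]
    - [-1, 0, 0]
    - [-1, 0, 0]
    - [0, -0.8, 0]
    - [0, -0.8, 0]
    - [0, -0.8, 0]
    - [0, -0.8, 0]
    - [0, 0, 0]
  spin: [0, 0, 0, 0, 0, 0, 0, 0]

```text
t: 20.88
tcp_pos: [0.4566, -0.2645, 0.1948]
orientation: [0.008, 1.57, -0.01]
wrist_force: [-0.2, -0.4, 0.7]
grip_width: 0.998
```

```bash
python3 - <<'E'
from h import *
st()
p,_=eyes.read_camera("scene");cv2.imwrite("pics/s20.png",p[:,:,::-1]);handle(p)
p,_=eyes.read_camera("top");cv2.imwrite("pics/t20.png",p[:,:,::-1])
E
```

```text
t 20.88 p [ 0.4566 -0.2645  0.1948] q6 [-0.65  0.4   1.84 -0.    0.9  -0.64] F [-0.2 -0.4  0.7] g 0.998
toolz world ang -0.62 tooly ang 89.38 x [ 0.001 -0.001 -1.   ]
blob (np.float64(431.2918660287081), np.float64(195.1531100478469)) [75, 75, 14, 22, 209] mid-ang 1.6519292818471267 r 0.07144067172018445
```

View pics/s20.png

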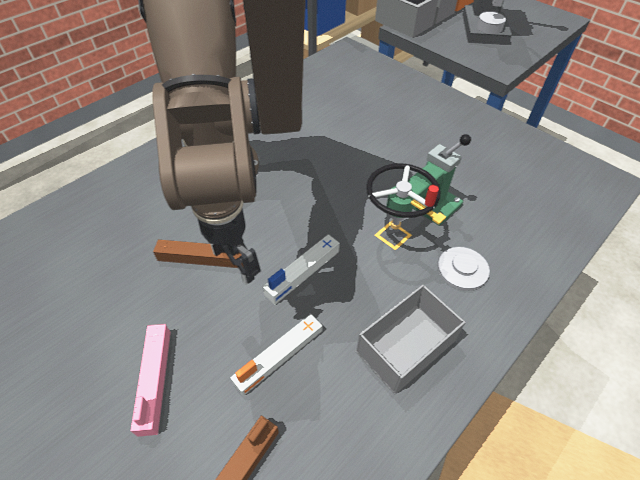

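View pics/t20.png

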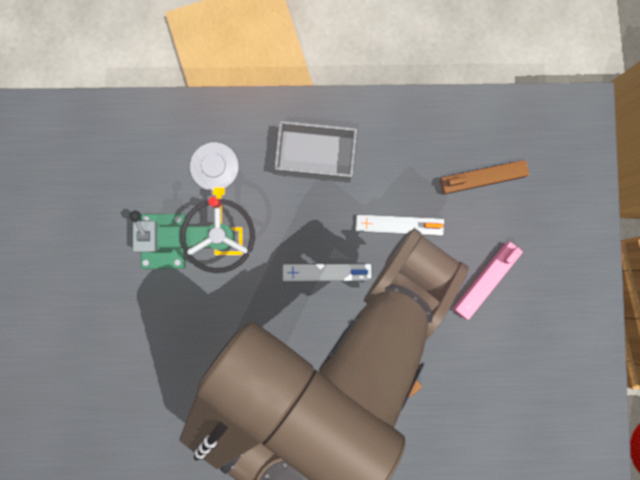

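In the final views the block lies clear on the bench, with its cross at (293,272) in the top view. The red handle is still at the pointer (214,201), the lever leans to +x (135,216), and the bystanders haven't moved.

```bash
python3 -c "
from bench import ticket
print(ticket.finish_job())"
```

```text
the job is handed in; nothing more can be done
None
```

The job is done and handed in at about 21 s of the 72 s allowed; no verdict was reported.

- **Block in:** I slid the blue block by its fin so the cross end was under the foot. The scene camera showed the cross about 3–4 mm short of the axis, so I re-gripped and nudged it. I did not measure it again after that.
- **Wheel:** I pushed the handle clockwise past the pointer once and on to the second arrival, about 400° in all. The top view put the handle within about 1° of the pointer. The two spoke readings differed by about 1.5° (+1.0° and −0.5°), and the pointer reads between −0.1° and −0.8° depending on its assumed height. The foot's contact with the block was seen only in the pictures, not measured.
- **Lock lever:** I pushed it to its +x stop, where the force rose to about 23 N.
- **Block out:** I slid it back along the bench and released it, with its front end about 0.13 m from the spindle axis. The wrist force showed a slight upward pull of about 4 N, less than the block's weight.

In the last pictures the wheel is unchanged, the lever is over, and the block lies flat and clear. By eye, the orange block, bin and casting are where they started. The robot is touching nothing.

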